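# Clear the filing board and make the rasp ready

## Robot

A 6-joint arm with a two-finger parallel gripper is mounted at the origin on the work surface. World frame = base frame: x ahead of the robot, y to its left, z up, the work surface at z = 0. Lengths are in m, angles in degrees, forces in N, time in s.
With the tool pointing down it reaches from about 0.4 to 0.825 m from the base axis. Payload 7 kg.
Tool frame: the origin (TCP) lies at the very end of the fingers, on their centre line; the grasp point (between the pads) lies 19 mm behind it (r.grasp_offset is the z of the grasp point in the tool frame, in m); z points along the fingers, y is the direction in which the jaws open and shut (so a half turn about z gives the same grasp; the last joint's range is limited). The gripper opens to 88 mm and grips with 3 to 60 N. Pads are 19 mm wide; open, the fingers measure 130 mm over their backs; the gripper's body (78 mm by 193 mm) begins 47 mm behind the grasp point.
Start: joints at [-53.852, 20.546, 0.682, 0, -70.136, -16.507], TCP at [0.227, -0.636, 0.193] pointing down, gripper open.
Joint ranges: [-176.03, 176.03], [-82.01, 121.73], [-58.28, 71.71], [-173.87, 95.51], [-174.79, -0.11], [-173.66, 173.66]. Speed limits (degrees/s): [136.94, 136.94, 172.46, 180, 180, 180].

## Interface

Orientations are given as [roll, pitch, yaw] about the fixed x, y, z axes, in that order (R = Rz(yaw) Ry(pitch) Rx(roll)).
In Python, from plant import r gives the robot as it stands.
- The arm moves only by the tool carry_out, never from a script. Its argument "plan" is a list of rows, each a list of 6 numbers: the shift along the world's x, y, z in m, then the turn, a rotation vector about the world's x, y, z in rad. In form: [[tx, ty, tz, wx, wy, wz], ...]. A call has 1 to 12 rows; each row shifts and turns the pose as measured when the row begins; what a row does not reach is not made up. A row lasts 1/12 s, in which the tool goes at most 41.7 mm and 7.16 degrees, less where a joint would pass 70% of its speed; a pose out of reach is approached as far as the arm can. A call with a gripper value outside its range is refused whole. "fingers" is the closure, from -1 (fully open) to 1 (shut), set as the call begins (left out, the last holds). The fingers move at their own pace and stop on an object; "force" is the grip in N (left out, the last holds). Time passes only in rows, so rows that do not move let the fingers close. It gives the time, the measured TCP pose, the force and the opening at its end, in the units of the state.
- r.get_state(): the state, without advancing time (a new reading comes with each control period).
- r.capture(name): name is "scene" or "top"; returns the picture (400x640x3 uint8, red, green, blue); there is no depth.
- r.camera_model(name): a dict with "fov_y" (degrees; the focal length in pixels is half the picture's height over the tangent of half this angle, whatever the lens; pixels are square), "cx", "cy" (the principal point, pixels), "R" (3x3) and "t" (3): a world point X has camera coordinates R X + t. Camera axes: x right, y down, z forward; pixel columns grow to the right and rows downward; lengths in m; the calibration is good to about 2 mm. A picture is of the moment at which its call begins. camera_model takes no time and is no camera call.
- r.close_job(): hands the job in, once; it reports no verdict.
The state is a dict: "time_s": time; "joints": joint angles; "qd": joint speeds; "joint_torque": joint torques, N m; "tcp_pos": TCP position; "eef_rot": TCP orientation; "contact_force": force on the tool from outside, world axes, zero at the start; "moment": the same for the moment, N m; "gripper_width": finger opening in m.
Only numpy, scipy, OpenCV 4.12 (cv2) and the standard library are available. Lean on these libraries where they do the work, as an engineer would, in place of code of your own. Each camera call takes 0.05 s, during which the arm holds its last target.

## Task

Clear the filing board for work: put the jar that stands on it into the gap in the row of jars on the low shelf, upright and in line with the others, and let go of it. Then draw the broad rasp, the one tool with a flat-sided handle, up out of the tool stand and turn it to a slant about half-way between upright and level, blade downward, with the blade's tip above the filing board and at least 6 cm clear of it. Finish while still holding the rasp still like that, touching nothing else with it, and leave the other jars, files, mug and wood block where they are.

Things in the scene. Friction and masses are not known exactly. Their poses are not given: they have to be found in the camera images.
- jar_center (a point): the loose lidded jar standing on the near half of the filing board, 50 mm diameter, 75 mm tall, about 0.16 kg; this point is on its axis half-way up (37.5 mm above its underside)
- jar: the same jar; origin at the centre of its underside, z up its axis
- shelf_gap (a point): the gap in the row of jars: point on the shelf's top surface (60 mm above the table) where the jar's underside centre belongs. x points across the shelf (away from the robot), y along the row; the neighbouring jars stand 64 mm away at -y and +y (14 mm free on either side of the jar), and one more at 128 mm at +y. Shelf board 110 mm along x, 280 mm along y, 15 mm thick, open above
- board_top (a point): centre of the top of the filing board, a fixed plywood board 170 mm (its x) by 190 mm (its y), 20 mm thick, lying on the table; z up. On its far half (x 37 to 80 mm) an instrument neck blank is fixed, up to 32 mm above the board's top, running along y
- rasp_handle (a point): centre of the rasp's handle: a flat-sided dark wooden block 24 mm thick (along its x), 38 mm wide (along its y), 82 mm long (along its z, 41 mm each way from this point), z up out of the stand. It starts 167 mm above the table, so the handle spans 126 to 208 mm above the table. Rasp 0.17 kg, 198 mm long
- rasp_tip (a point): lower end of the rasp's blade (26 by 8 mm steel, 112 mm long), 157 mm below the handle's centre along its z; at the start it stands on the floor of its slot, 10 mm above the table
- rasp: the same rasp; origin at the tip of its blade, z towards the handle
- rack: tool stand: fixed hardwood block 85 mm (x) by 235 mm (y) by 60 mm tall, origin at the centre of its underside; four slots along y at -84, -28, 28 and 84 mm, each 50 mm deep, with one tool in each; the rasp may be in any of them. The tools are 56 mm apart and the rasp's flat handle faces look along the stand's x. Lift a tool more than 50 mm to free it
- shelf: the low shelf; fixed, origin under its centre on the table, x across, y along the row
- board: the filing board; fixed, origin under its centre on the table
- row_a: round lidded jar of the row, 50 mm diameter, 75 mm tall, standing on the shelf; origin at the centre of its underside. Leave it in place (end of the row, next to the gap)
- row_b: round lidded jar of the row, 50 mm diameter, 75 mm tall, standing on the shelf; origin at the centre of its underside. Leave it in place (on the other side of the gap)
- row_c: round lidded jar of the row, 50 mm diameter, 75 mm tall, standing on the shelf; origin at the centre of its underside. Leave it in place (far end of the row)
- file_a: slender file with a round turned wooden handle (about 20 mm thick), standing in another slot of the stand, its top about 155 mm above the table, about 50 mm lower than the rasp's; origin at the foot of its blade, on the slot's floor. Leave it in the stand
- file_b: slender file with a round turned wooden handle (about 20 mm thick), standing in another slot of the stand, its top about 160 mm above the table, about 50 mm lower than the rasp's; origin at the foot of its blade, on the slot's floor. Leave it in the stand
- file_c: slender file with a round turned wooden handle (about 20 mm thick), standing in another slot of the stand, its top about 145 mm above the table, about 50 mm lower than the rasp's; origin at the foot of its blade, on the slot's floor. Leave it in the stand
- mug: white mug, 72 mm wide, 85 mm tall, beyond the board; origin at its underside. Leave it
- block: bare wood block 50 x 90 x 30 mm, beyond the board; origin at its underside. Leave it

How it is judged (in metres and radians):
On the way, in this order (a step that is already met when the one before it is completed fails the run):
1. the jar stands upright in the gap of the row, let go (x of jar_center in the frame of shelf_gap between -0.013 and 0.013 m and y of jar_center in the frame of shelf_gap between -0.013 and 0.013 m and z of jar_center in the frame of shelf_gap between 0.032 and 0.043 m and angle between jar_center's own z axis and vertical below 0.1 rad and contact force between jar and the fingers below 0.2 N and linear speed of jar below 0.02 m/s), for 0.2 s.
2. the rasp has been drawn clear of the stand (height (world z) of rasp_tip above 0.065 m and contact force between rasp and the fingers above 1 N), for 0.1 s.
At the end, for the whole second after the job is handed in: Jar upright (0.1 rad), released, within 13 mm of the gap's centre along and across the row; rasp held still in the fingers, axis 0.5 to 1.1 rad from vertical, blade down, its tip over the filing board and over 50 mm above its top, touching nothing else (all of step 1 and angle between rasp_tip's own z axis and vertical between 0.5 and 1.1 rad and x of rasp_tip in the frame of board_top between -0.085 and 0.085 m and y of rasp_tip in the frame of board_top between -0.095 and 0.095 m and z of rasp_tip in the frame of board_top above 0.05 m and contact force between rasp and the fingers above 1 N and linear speed of rasp below 0.03 m/s and contact force between rasp and board below 0.2 N and contact force between rasp and shelf below 0.2 N and contact force between rasp and rack below 0.2 N and contact force between rasp and jar below 0.2 N and contact force between rasp and row_a below 0.2 N and contact force between rasp and row_b below 0.2 N and contact force between rasp and row_c below 0.2 N and contact force between rasp and file_a below 0.2 N and contact force between rasp and file_b below 0.2 N and contact force between rasp and file_c below 0.2 N and contact force between rasp and mug below 0.2 N and contact force between rasp and block below 0.2 N); the arm keeps its last pose, push and grip.
It fails at once if another jar shifted by more than 25 mm or knocked over (distance of any of row_a, row_b, row_c from where it was at the start of the episode above 0.025 m or angle between any of row_a, row_b, row_c's own z axis and vertical above 0.5 rad).
It fails at once if another file shifted by more than 25 mm or knocked over (distance of any of file_a, file_b, file_c from where it was at the start of the episode above 0.025 m or angle between any of file_a, file_b, file_c's own z axis and vertical above 0.5 rad).
It fails at once if the mug or the wood block shifted by more than 25 mm or knocked over (distance of any of mug, block from where it was at the start of the episode above 0.025 m or angle between any of mug, block's own z axis and vertical above 0.5 rad).
It fails at once if the jar being moved is tipped over (angle between jar's own z axis and vertical above 0.8 rad).
It also fails if it takes over 61 s, if anything falls off the work surface, if the arm or the gripper's body presses on something with over 40 N, if the wrist force passes 120 N, or if a joint passes its speed limit or range.

## Working session

There is one attempt and no reset: what is moved stays moved. The work goes in short steps, Python scripts to look and compute and a tool call to move; the robot and the scene stay as the last step left them, time stands still between calls to the robot, and variables do not carry over. Pictures are saved under pics/ and viewed, and the job is handed in when it is done.

Besides the shell and the picture viewer there is one more tool, called as a command line: name --pt "numbers of a row" for each row, then --argument value for the rest. carry_out: Moves the arm, as the interface text tells. Its arguments: {"type":"object","properties":{"plan":{"type":"array"},"fingers":{"type":"number"},"force":{"type":"number"}},"required":["plan"]}

```bash
ls; mkdir -p pics; python3 - <<'E'
from plant import r
import cv2
print(r.get_state(), r.grasp_offset)
for n in("scene","top"):
    cv2.imwrite(f"pics/{n}0.png",cv2.cvtColor(r.capture(n),cv2.COLOR_RGB2BGR)); print(n,r.camera_model(n))
E
```

```text
pics
{'time_s': 0.0, 'joints': array([-5.38536936e+01,  2.05913022e+01,  6.31710340e-01, -1.95047765e-02,
       -7.01345478e+01, -1.65077168e+01]), 'qd': array([ 0.00151128, -0.02425981, -0.05330395, -0.07431727, -0.05658595,
       -0.10636137]), 'joint_torque': array([ 1.08488846e-04, -5.82706475e+01,  2.93060589e+01,  6.99741259e+00,
        6.76023628e-03, -2.32443081e-04]), 'tcp_pos': array([ 0.22664376, -0.63522357,  0.19211049]), 'eef_rot': array([ 1.79904530e+02, -9.17202258e-03, -1.60368046e+02]), 'contact_force': array([-0.65950777, -0.00949446, -0.02048216]), 'moment': array([-0.0307209 ,  0.0358465 , -0.01240146]), 'gripper_width': 0.08756901428999724} -0.0188
scene {'fov_y': 51.89574934841267, 'cx': 315.04498757659223, 'cy': 194.29270345833032, 'R': array([[-0.67039775,  0.74170805,  0.02088099],
       [ 0.50816505,  0.47945064, -0.71546864],
       [-0.54068025, -0.46903758, -0.69833274]]), 't': array([ 0.40302946, -0.24116386,  1.50179731])}
top {'fov_y': 52.64154756789725, 'cx': 322.44311656923844, 'cy': 188.92968067412954, 'R': array([[-0.0042329 , -0.99998922, -0.00191108],
       [-0.98389816,  0.00450625, -0.1786732 ],
       [ 0.17867989,  0.001124  , -0.98390662]]), 't': array([0.01110692, 0.65892025, 1.1675697 ])}
```

View pics/scene0.png

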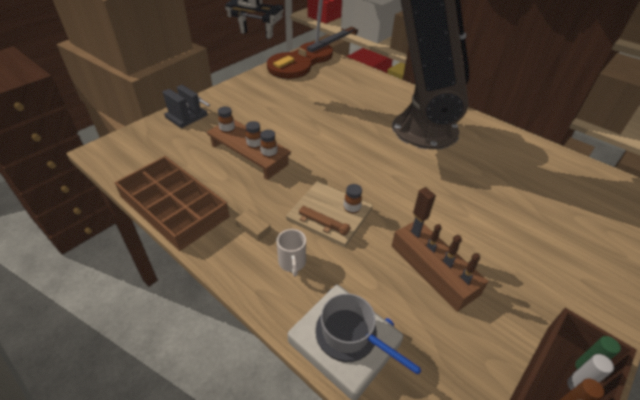

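View pics/top0.png

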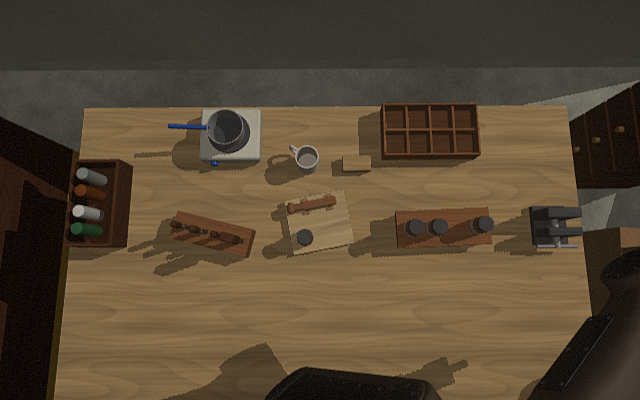

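The scene shows the jar on the board (353,198), the row on the shelf (225–268,145), and the rasp as the tall tool at (424,205), at the stand's near end. In the top view they are at jar (305,237), row (415/438/483,226) and stand (212,235). I'll enlarge these crops next.

```bash
python3 - <<'E'
import cv2
a=cv2.imread('pics/top0.png');s=cv2.imread('pics/scene0.png')
cv2.imwrite('pics/t_l.png',cv2.resize(a[180:270,155:365],None,fx=3.8,fy=3.8,interpolation=cv2.INTER_CUBIC))
cv2.imwrite('pics/t_r.png',cv2.resize(a[190:260,385:505],None,fx=6,fy=6,interpolation=cv2.INTER_CUBIC))
cv2.imwrite('pics/s_r.png',cv2.resize(s[170:310,280:500],None,fx=3.6,fy=3.6,interpolation=cv2.INTER_CUBIC))
cv2.imwrite('pics/s_l.png',cv2.resize(s[95:185,195:305],None,fx=6,fy=6,interpolation=cv2.INTER_CUBIC))
E
```

```text
(no output)
```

View pics/t_l.png

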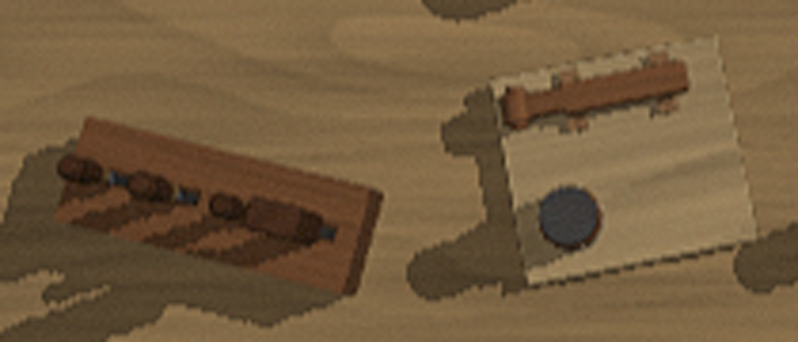

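View pics/t_r.png

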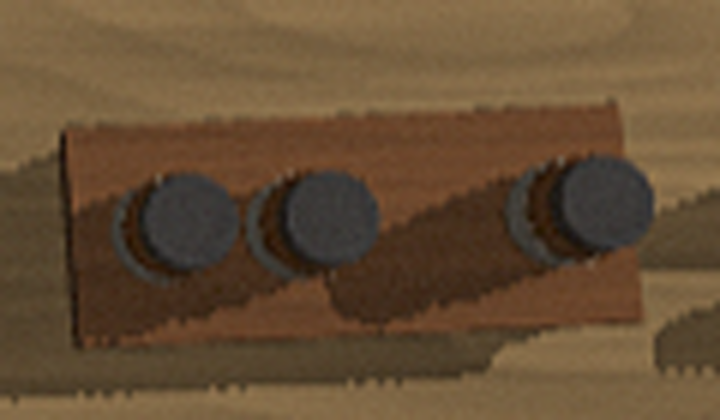

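View pics/s_r.png

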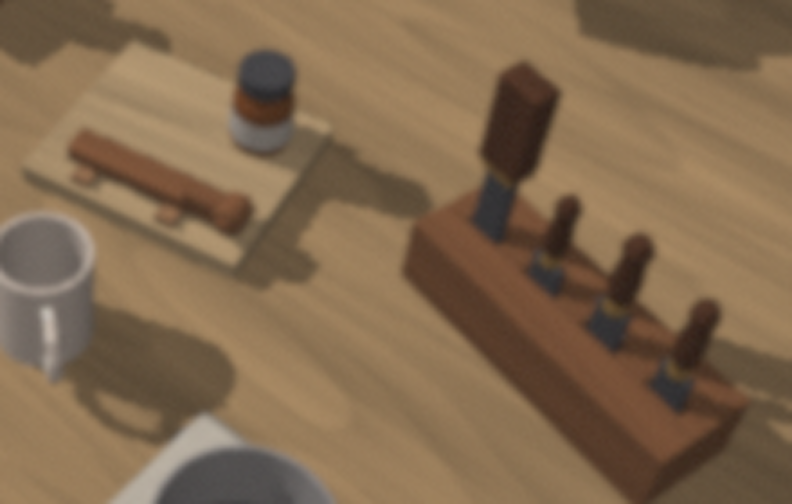

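View pics/s_l.png

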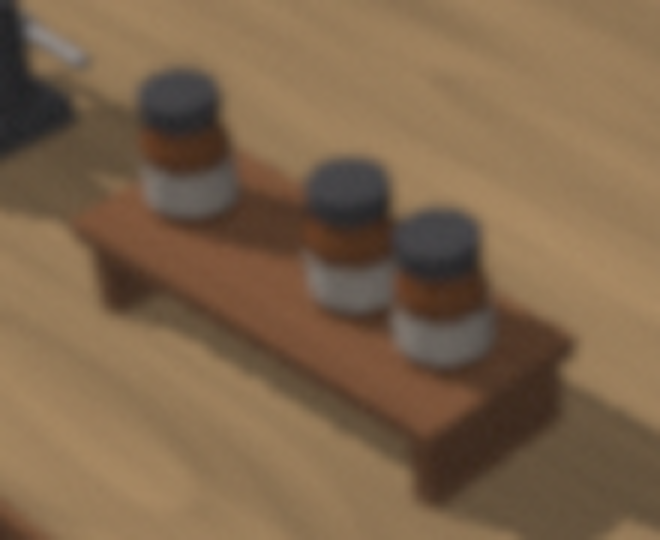

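Crops, top view: jar lid at ≈(305,237), shelf lids ≈(417,227), (440,226), (485,224), rasp handle ≈(228,237), fully in the slot nearest the board. The gap lies between the right-hand and middle lids. Now I'll measure.

```bash
cat > h.py <<'E'
import numpy as np, cv2
from plant import r
def K(n):
    m=r.camera_model(n); f=200/np.tan(np.radians(m['fov_y']/2)); return m,f
def cast(n,u,v,z):
    m,f=K(n); d=m['R'].T@np.array([(u-m['cx'])/f,(v-m['cy'])/f,1.]); c=-m['R'].T@m['t']
    return c+d*(z-c[2])/d[2]
def proj(n,X):
    m,f=K(n); p=m['R']@np.asarray(X)+m['t']; return np.array([f*p[0]/p[2]+m['cx'],f*p[1]/p[2]+m['cy']])
E
python3 - <<'E'
from h import *
for n in('top','scene'):
    im=cv2.imread(f'pics/{n}0.png'); a=im.astype(int)
    sp=a.max(2)-a.min(2); m=((sp<22)&(a.max(2)<105)&(a.max(2)>35)&(a[...,0]>=a[...,2]-8)).astype(np.uint8)
    m=cv2.morphologyEx(m,cv2.MORPH_OPEN,np.ones((3,3),np.uint8))
    k,l,st,c=cv2.connectedComponentsWithStats(m)
    for i in range(1,k):
        if 60<st[i,4]<500 and 80<c[i][1]<260:
            x,y,w,h,A=st[i]
            print(n,st[i],c[i].round(1),[cast(n,*c[i],z).round(4)[:2] for z in(.095,.135)])
# edges of the objects, top view: saturated rack/shelf/board masks
im=cv2.imread('pics/top0.png'); hsv=cv2.cvtColor(im,cv2.COLOR_BGR2HSV)
for p in [(190,225),(240,240),(460,215),(320,225),(350,260)]: print(p,hsv[p[1],p[0]])
E
```

```text
top [548 207  34  10 322] [564.1 211.8] [array([ 0.5817, -0.6951]), array([ 0.5769, -0.6711])]
top [479 217  15  14 174] [485.8 223.4] [array([ 0.5489, -0.4648]), array([ 0.5451, -0.4487])]
top [433 219  15  15 183] [439.8 226. ] [array([ 0.5418, -0.3312]), array([ 0.5383, -0.3197])]
top [547 219  36  16 355] [562.6 228.5] [array([ 0.533 , -0.6854]), array([ 0.5298, -0.6618])]
top [409 220  15  15 181] [416.1 226.6] [array([ 0.5403, -0.2625]), array([ 0.5369, -0.2533])]
top [297 230  15  14 166] [304.1 236.4] [array([0.5135, 0.0616]), array([0.511 , 0.0597])]
scene [219 108  11   9  86] [224.1 111.8] [array([ 0.5216, -0.4866]), array([ 0.557 , -0.4345])]
scene [247 122  12  10  99] [252.6 126.8] [array([ 0.5135, -0.353 ]), array([ 0.5493, -0.3077])]
scene [261 131  13  10 112] [267.2 135.5] [array([ 0.5134, -0.2847]), array([ 0.5492, -0.2429])]
scene [347 185  14  12 140] [353.6 190.6] [array([0.5236, 0.0688]), array([0.5588, 0.0922])]
scene [  0 188  13  12  93] [  5.2 193.9] [array([ 1.1659, -0.593 ]), array([ 1.168 , -0.5353])]
scene [  0 200  19  12 147] [  7.8 205.8] [array([ 1.178 , -0.5423]), array([ 1.1794, -0.4873])]
scene [413 221   9  14  95] [416.8 227.6] [array([0.5201, 0.2673]), array([0.5555, 0.2805])]
(190, 225) [ 13 153  75]
(240, 240) [ 8 22 47]
(460, 215) [ 13 153 110]
(320, 225) [ 18 104 145]
(350, 260) [ 18 118 123]
```

```bash
python3 - <<'E'
from h import *
a=cv2.imread('pics/top0.png');s=cv2.imread('pics/scene0.png')
g=lambda i:np.clip(i.astype(float)*1.9,0,255).astype(np.uint8)
A=cv2.resize(g(a[208:262,165:260]),None,fx=8,fy=8,interpolation=cv2.INTER_CUBIC)
B=cv2.resize(g(s[182:258,385:445]),None,fx=7.5,fy=7.5,interpolation=cv2.INTER_CUBIC)
cv2.imwrite('pics/zt.png',A);cv2.imwrite('pics/zs.png',B)
P=np.array([cast('top',u,v,.06) for u,v in [(395.3,211.7),(488,207),(491.8,243.3),(398,247.5)]])
print(P.round(4),P.mean(0),[np.linalg.norm(P[i]-P[i-1]).round(4) for i in range(4)])
P=np.array([cast('top',155+u/3.8,180+v/3.8,.02) for u,v in [(490,79),(716,37),(757,238),(525,287)]])
print(P.round(4),P.mean(0),[np.linalg.norm(P[i]-P[i-1]).round(4) for i in range(4)])
E
```

```text
[[ 0.5884 -0.2102  0.06  ]
 [ 0.6014 -0.4893  0.06  ]
 [ 0.4931 -0.4921  0.06  ]
 [ 0.482  -0.2143  0.06  ]] [ 0.54119353 -0.35145659  0.06      ] [np.float64(0.1065), np.float64(0.2794), np.float64(0.1083), np.float64(0.2781)]
[[ 0.6291  0.1284  0.02  ]
 [ 0.6632 -0.0574  0.02  ]
 [ 0.4987 -0.0882  0.02  ]
 [ 0.4606  0.0982  0.02  ]] [0.56288905 0.02024505 0.02      ] [np.float64(0.1712), np.float64(0.189), np.float64(0.1674), np.float64(0.1903)]
```

View pics/zt.png

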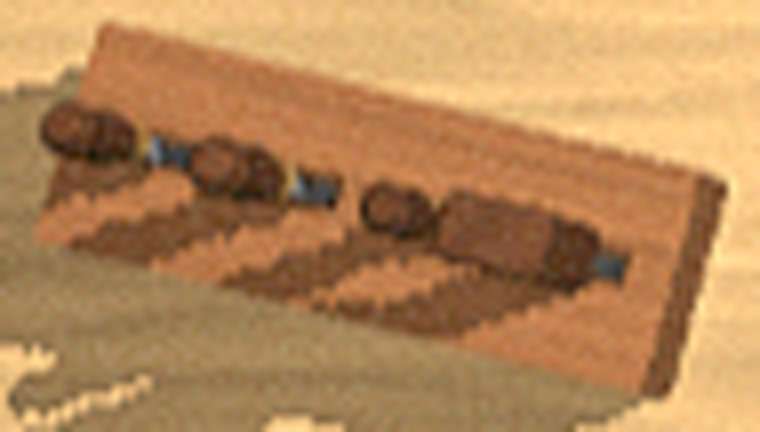

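View pics/zs.png

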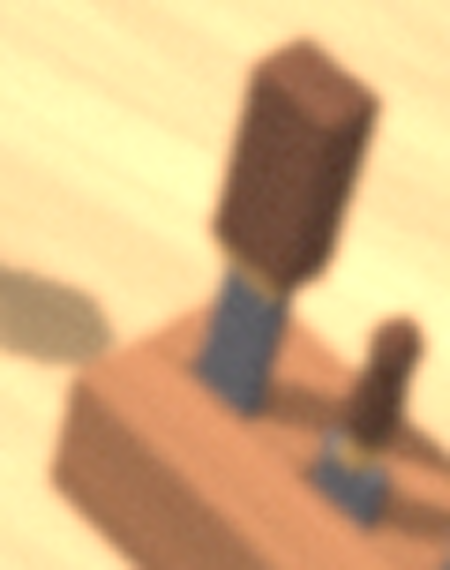

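The crops show the rasp handle's top face centred at top (226.4,236.7) and scene (427.0,192.8). Rack top corners in the top view are ≈(178,210), (253,229), (245,257), (169,238).

```bash
python3 - <<'E'
from h import *
T=lambda u,v:(165+u/8-.44,208+v/8-.44)
S=lambda u,v:(385+u/7.5-.43,182+v/7.5-.43)
print('handle top',cast('top',226.4,236.7,.208),cast('scene',427,192.8,.208))
for q in [(450,190),(550,222),(543,280),(437,248)]: print(cast('top',*T(*q),.208)[:2].round(4))
for q in [(303,38),(380,100),(332,128),(258,68)]: print('s',cast('scene',*S(*q),.208)[:2].round(4))
P=np.array([cast('top',*T(*q),.06) for q in [(105,22),(705,175),(645,392),(35,240)]])
print(P.round(4),P.mean(0),[np.linalg.norm(P[i]-P[i-1]).round(4) for i in range(4)])
d=P[0]+P[3]-P[1]-P[2]; print('rack y yaw from +y deg',np.degrees(np.arctan2(-d[0],d[1])))
yd=d/np.linalg.norm(d); print('slot -84', P.mean(0)-.084*yd)
print('blade at rack top', cast('scene',*S(238,395),.06), cast('top',*T(612,268),.06))
print(cast('scene',353.6,190.6,.088))
E
```

```text
handle top [0.50657636 0.25888407 0.208     ] [0.51138902 0.264133   0.208     ]
[0.5207 0.274 ]
[0.5101 0.241 ]
[0.4913 0.2426]
[0.5018 0.2775]
s [0.4964 0.2496]
s [0.5043 0.2818]
s [0.5253 0.2774]
s [0.518  0.2465]
[[0.5955 0.4437 0.06  ]
 [0.5371 0.2166 0.06  ]
 [0.4575 0.2366 0.06  ]
 [0.5141 0.4648 0.06  ]] [0.5260603  0.34040174 0.06      ] [np.float64(0.0841), np.float64(0.2345), np.float64(0.0821), np.float64(0.2352)]
rack y yaw from +y deg -14.178596652989006
slot -84 [0.5054849  0.25896064 0.06      ]
blade at rack top [0.50948387 0.26721867 0.06      ] [0.50286825 0.250151   0.06      ]
[0.51740675 0.06474618 0.088     ]
```

Measured: jar ≈(0.514,0.062), gap ≈(0.542,-0.384), shelf x axis at +2.7°, rasp ≈(0.508,0.260), stand yaw −14°. Distances between features match the given sizes to within 2–3 mm, though the two cameras differ by about 4 mm. I'll move above the jar with the jaws along the shelf's x axis.

carry_out --pt "0.012 0.029 0.003 0 0 0.053" --pt "0.012 0.029 0.003 0 0 0.053" --pt "0.012 0.029 0.003 0 0 0.053" --pt "0.012 0.029 0.003 0 0 0.053" --pt "0.012 0.029 0.003 0 0 0.053" --pt "0.012 0.029 0.003 0 0 0.053" --pt "0.012 0.029 0.003 0 0 0.053" --pt "0.012 0.029 0.003 0 0 0.053" --pt "0.012 0.029 0.003 0 0 0.053" --pt "0.012 0.029 0.003 0 0 0.053" --pt "0.012 0.029 0.003 0 0 0.053" --pt "0.012 0.029 0.003 0 0 0.053" --fingers -1 --force 25

```text
time_s: 1.1
tcp_pos: [0.3681, -0.2735, 0.2208]
eef_rot: [179.2, -0.1, -122.8]
contact_force: [-0.0, -0.1, -0.8]
gripper_width: 0.0878
```

carry_out --pt "0.0125 0.0285 -0.002 0 0 0.053" --pt "0.0125 0.0285 -0.002 0 0 0.053" --pt "0.0125 0.0285 -0.002 0 0 0.053" --pt "0.0125 0.0285 -0.002 0 0 0.053" --pt "0.0125 0.0285 -0.002 0 0 0.053" --pt "0.0125 0.0285 -0.002 0 0 0.053" --pt "0.0125 0.0285 -0.002 0 0 0.053" --pt "0.0125 0.0285 -0.002 0 0 0.053" --pt "0.0125 0.0285 -0.002 0 0 0.053" --pt "0.0125 0.0285 -0.002 0 0 0.053" --pt "0.0125 0.0285 -0.002 0.014 0 0.053" --pt "0.005 0.01 -0.002 0 0 0.02"

```text
time_s: 2.1
tcp_pos: [0.5128, 0.071, 0.1961]
eef_rot: [179.3, 0.8, -86.2]
contact_force: [-0.5, 0.4, 0.9]
gripper_width: 0.0878
```

carry_out --pt "0.001 -0.009 -0.01 -0.013 -0.013 -0.018" --pt "0 0 0 0 0 0" --pt "0 0 -0.02 0 0 0" --pt "0 0 -0.02 0 0 0"

```text
time_s: 2.43
tcp_pos: [0.5165, 0.0653, 0.1472]
eef_rot: [-179.8, 0.1, -86.9]
contact_force: [-0.3, -0.3, -1.1]
gripper_width: 0.0878
```

```bash
python3 - <<'E'
from h import *
print(r.get_state()['tcp_pos'],r.get_state()['eef_rot'])
t=r.capture('top');s=r.capture('scene')
A=cv2.resize(t[150:290,230:390],None,fx=3,fy=3);B=cv2.resize(s[100:240,290:430],None,fx=3,fy=3)
cv2.imwrite('pics/p1.png',cv2.cvtColor(np.hstack([A[:420,:400],B[:420,:400]]),cv2.COLOR_RGB2BGR))
E
```

```text
[0.5164806  0.06533564 0.14716286] [-1.79802737e+02  7.00718481e-02 -8.68901799e+01]
```

View pics/p1.png

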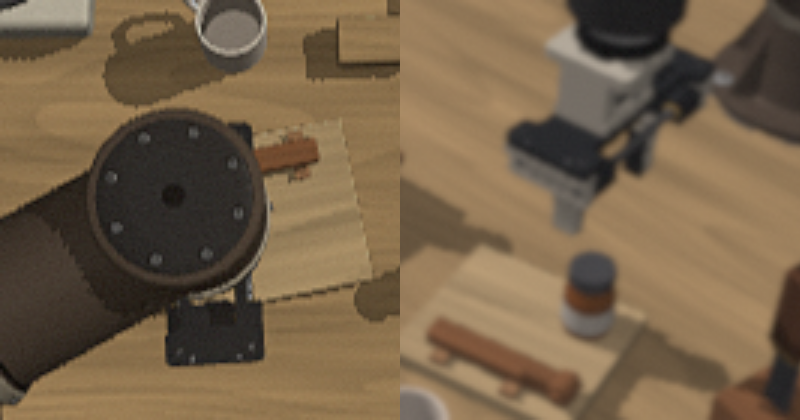

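The view shows the gripper above the jar, which is at (590,290) in the right half. Fingers straddle it. I'll descend.

carry_out --pt "-0.001 -0.002 -0.02 0 0 0" --pt "0 0 -0.02 0 0 0" --pt "0 0 -0.02 0 0 0" --pt "0 0 -0.02 0 0 0" --pt "0 0 -0.01 0 0 0" --pt "0 0 0 0 0 0"

```text
time_s: 3.03
tcp_pos: [0.5169, 0.061, 0.0599]
eef_rot: [-179.7, 0.0, -87.0]
contact_force: [-0.7, 0.6, 0.4]
gripper_width: 0.0877
```

carry_out --pt "-0.002 0.001 -0.01 0 0 0" --pt "0 0 0 0 0 0"

```text
time_s: 3.2
tcp_pos: [0.516, 0.062, 0.0512]
eef_rot: [-179.6, 0.1, -87.0]
contact_force: [-0.1, -0.6, -0.7]
gripper_width: 0.0877
```

carry_out --pt "0 0 0 0 0 0" --pt "0 0 0 0 0 0" --pt "0 0 0 0 0 0" --pt "0 0 0 0 0 0" --pt "0 0 0 0 0 0" --pt "0 0 0 0 0 0" --fingers 1 --force 25

```text
time_s: 3.7
tcp_pos: [0.5184, 0.0631, 0.0551]
eef_rot: [-179.3, 0.2, -87.0]
contact_force: [0.3, -0.2, 0.6]
gripper_width: 0.0537
```

carry_out --pt "0 0 0 0 0 0" --pt "0 0 0 0 0 0" --pt "0 0 0 0 0 0"

```text
time_s: 3.95
tcp_pos: [0.5183, 0.0631, 0.0554]
eef_rot: [-179.3, 0.2, -87.0]
contact_force: [-0.7, -0.5, -0.9]
gripper_width: 0.044
```

carry_out --pt "0 0 0 0 0 0" --pt "0 0 0 0 0 0" --pt "0 0 0 0 0 0"

```text
time_s: 4.2
tcp_pos: [0.5183, 0.0631, 0.0554]
eef_rot: [-179.3, 0.2, -87.0]
contact_force: [-1.1, -0.1, 0.2]
gripper_width: 0.0437
```

```bash
python3 - <<'E'
from h import *
s=r.capture('scene')
B=cv2.resize(s[130:240,290:430],None,fx=5,fy=5,interpolation=cv2.INTER_CUBIC)
cv2.imwrite('pics/p2.png',cv2.cvtColor(B,cv2.COLOR_RGB2BGR))
E
```

```text
(no output)
```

View pics/p2.png

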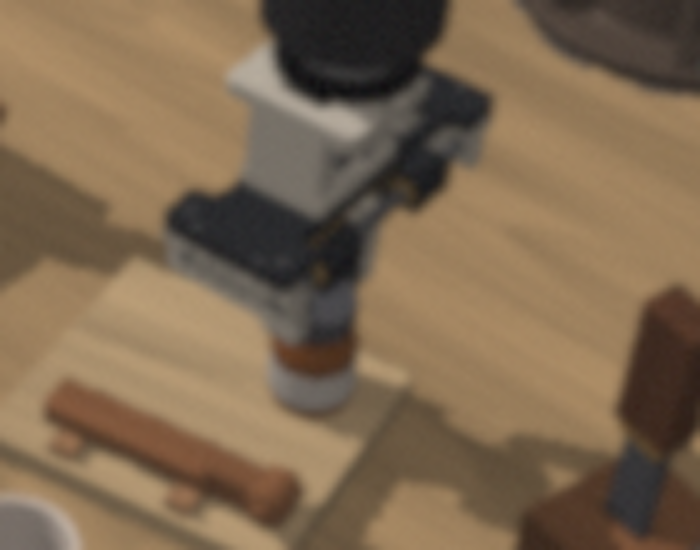

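Lid gripped (44 mm opening) and the jar is upright. I'll lift and carry it.

carry_out --pt "0 0 0.015 0 0 0" --pt "0 0 0.03 0 0 0" --pt "0 0 0.035 0 0 0" --pt "0 0 0.035 0 0 0" --pt "0 -0.01 0.035 0 0 0" --pt "0 -0.03 0.02 0 0 0" --pt "0.002 -0.034 0 0 0 0" --pt "0.002 -0.034 0 0 0 0" --pt "0.002 -0.034 0 0 0 0" --pt "0.002 -0.034 0 0 0 0" --pt "0.002 -0.034 0 0 0 0" --pt "0.002 -0.034 0 0 0 0"

```text
time_s: 5.25
tcp_pos: [0.5254, -0.1867, 0.2323]
eef_rot: [-179.4, 0.1, -86.4]
contact_force: [1.2, 0.8, -1.6]
gripper_width: 0.0438
```

carry_out --pt "0.003 -0.034 0 0 0 0" --pt "0.003 -0.034 0 0 0 0" --pt "0.003 -0.034 0 0 0 0" --pt "0.003 -0.034 0 0 0 0" --pt "0.003 -0.03 0 0 0 -0.01" --pt "0 -0.02 0 0 0 0" --pt "0 0 0 0 0 0"

```text
time_s: 5.83
tcp_pos: [0.537, -0.3875, 0.2277]
eef_rot: [-179.7, 0.2, -87.3]
contact_force: [0.7, 0.9, -0.5]
gripper_width: 0.0439
```

```bash
python3 - <<'E'
from h import *
s=r.capture('scene');t=r.capture('top')
cv2.imwrite('pics/p3s.png',cv2.cvtColor(cv2.resize(s[60:190,180:320],None,fx=5,fy=4.5,interpolation=cv2.INTER_CUBIC),cv2.COLOR_RGB2BGR))
cv2.imwrite('pics/p3t.png',cv2.cvtColor(cv2.resize(t[170:270,360:520],None,fx=4,fy=4,interpolation=cv2.INTER_CUBIC),cv2.COLOR_RGB2BGR))
E
```

```text
(no output)
```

View pics/p3s.png

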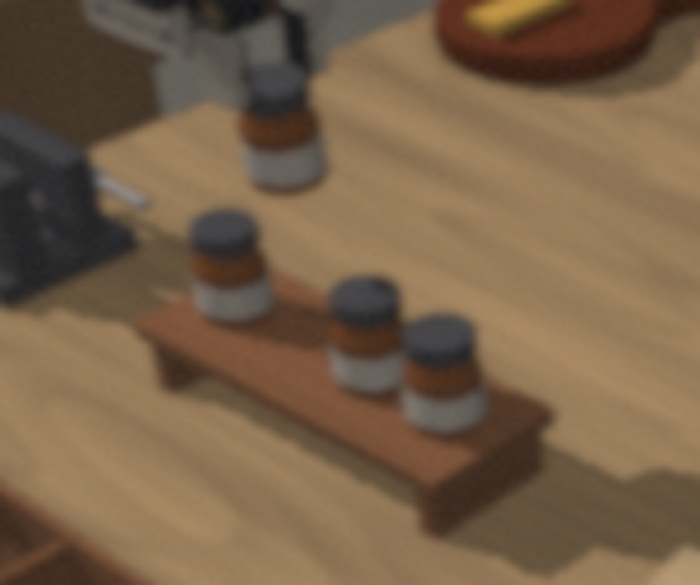

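View pics/p3t.png

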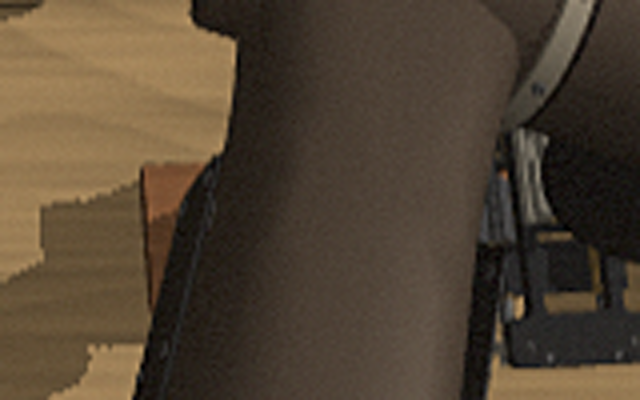

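```bash
python3 - <<'E'
from h import *
im=cv2.cvtColor(r.capture('scene'),cv2.COLOR_RGB2BGR).astype(int); st=r.get_state(); print(st['tcp_pos'])
sp=im.max(2)-im.min(2)
m=((sp<40)&(im.max(2)>95)).astype(np.uint8); m[:60]=0; m[190:]=0; m[:,:215]=0;m[:,290:]=0
m=cv2.morphologyEx(m,cv2.MORPH_OPEN,np.ones((2,2),np.uint8))
k,l,s,c=cv2.connectedComponentsWithStats(m)
for i in range(1,k):
    if s[i,4]>30:
        z=(st['tcp_pos'][2]-.0354 if c[i][1]<110 else .06)+.017
        print(s[i],c[i].round(1),cast('scene',*c[i],z).round(4))
E
```

```text
[ 0.53733808 -0.38387022  0.22837107]
[246  61  22  14  84] [254.7  66.2] [ 0.3788 -0.4794  0.21  ]
[216  72  13  14 115] [220.6  79.5] [ 0.514  -0.4897  0.21  ]
[230  94  14   8  80] [236.   98.1] [ 0.552  -0.3694  0.21  ]
[216 121  16  10  80] [223.5 126.6] [ 0.563  -0.4426  0.077 ]
[247 139  15   8  83] [253.5 143.2] [ 0.5548 -0.3045  0.077 ]
[261 147  14   9  78] [266.8 152. ] [ 0.5562 -0.2425  0.077 ]
[274 172  17  12  99] [283.4 177.8] [ 0.6046 -0.1216  0.077 ]
```

Measured in the same view, the held jar needs about +7 mm in x and −1 mm in y. That matches the bias seen at the grasp, so I'll lower with the correction.

carry_out --pt "0.007 -0.001 -0.01 0 0 0" --pt "0 0 -0.02 0 0 0" --pt "0 0 -0.02 0 0 0" --pt "0 0 -0.01 0 0 0" --pt "0 0 0 0 0 0"

```text
time_s: 6.4
tcp_pos: [0.5475, -0.3795, 0.1667]
eef_rot: [-179.4, 0.2, -86.9]
contact_force: [-0.3, 0.2, -1.3]
gripper_width: 0.0439
```

carry_out --pt "-0.002 -0.005 0 -0.004 0.01 -0.006" --pt "0 0 0 0 0 0" --pt "0 0 0 0 0 0"

```text
time_s: 6.65
tcp_pos: [0.5465, -0.3834, 0.1677]
eef_rot: [179.9, -0.0, -87.1]
contact_force: [-0.0, -0.1, -0.8]
gripper_width: 0.0436
```

carry_out --pt "-0.001 -0.001 -0.015 0 0 0" --pt "0 -0.0005 -0.015 0 0 0" --pt "0 -0.0005 -0.015 0 0 0" --pt "0 0 -0.01 0 0 0" --pt "0 0 0 0 0 0"

```text
time_s: 7.07
tcp_pos: [0.5494, -0.3872, 0.1176]
eef_rot: [-179.5, -0.3, -87.0]
contact_force: [-0.4, 0.4, -1.8]
gripper_width: 0.0437
```

carry_out --pt "-0.004 0.002 0 0.005 0.009 0" --pt "0 0 -0.006 0 0 0" --pt "0 0 -0.005 0 0 0" --pt "0 0 0 0 0 0"

```text
time_s: 7.4
tcp_pos: [0.5465, -0.3859, 0.1089]
eef_rot: [-179.9, -0.1, -87.0]
contact_force: [-0.5, -0.5, -1.0]
gripper_width: 0.044
```

```bash
python3 - <<'E'
from h import *
im=cv2.cvtColor(r.capture('scene'),cv2.COLOR_RGB2BGR); st=r.get_state(); print(st['tcp_pos'],st['contact_force'])
cv2.imwrite('pics/p4.png',cv2.resize(im[80:180,190:310],None,fx=5.5,fy=5.5,interpolation=cv2.INTER_CUBIC))
im=im.astype(int)
sp=im.max(2)-im.min(2)
m=((sp<40)&(im.max(2)>95)).astype(np.uint8); m[:90]=0; m[165:]=0; m[:,:205]=0;m[:,290:]=0
m=cv2.morphologyEx(m,cv2.MORPH_OPEN,np.ones((2,2),np.uint8))
k,l,s,c=cv2.connectedComponentsWithStats(m)
for i in range(1,k):
    if s[i,4]>30: print(s[i],c[i].round(1),cast('scene',*c[i],.077).round(4),cast('scene',*c[i],st['tcp_pos'][2]-.0354+.017).round(4))
E
```

```text
[ 0.5467014  -0.38612463  0.10943703] [-0.1974019  -0.67663543 -1.3186876 ]
[206 103  15  15  88] [213.  108.8] [ 0.5206 -0.5523  0.077 ] [ 0.5327 -0.5332  0.091 ]
[206 118  39  18 211] [225.7 127.6] [ 0.5615 -0.4331  0.077 ] [ 0.573  -0.4162  0.091 ]
[246 138  16   9  88] [253.3 143. ] [ 0.5546 -0.306   0.077 ] [ 0.5661 -0.2913  0.091 ]
[261 148  15   8  81] [267.6 152.1] [ 0.5548 -0.2402  0.077 ] [ 0.5663 -0.2267  0.091 ]
```

View pics/p4.png

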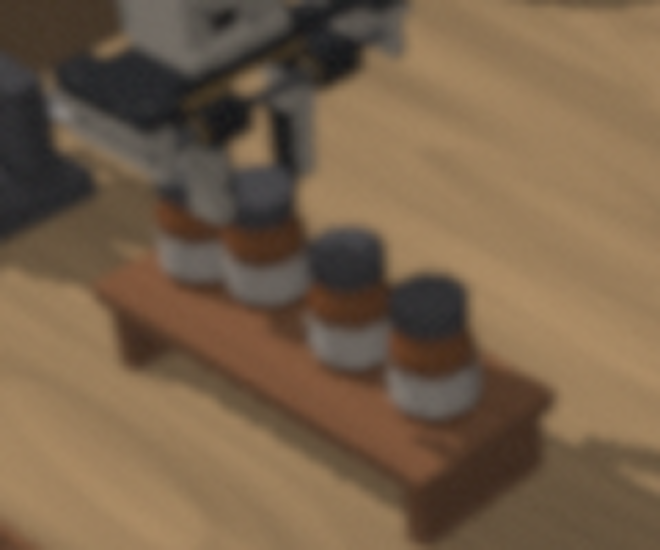

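The jar hangs about 13 mm above the shelf at crop (265,285). Lowered, it would sit at about the midpoint of its neighbours (268,303). I'll lower until it touches.

carry_out --pt "0 0 -0.005 0 0 0" --pt "0 0 -0.004 0 0 0" --pt "0 0 0 0 0 0"

```text
time_s: 7.7
tcp_pos: [0.5474, -0.3864, 0.1007]
eef_rot: [-179.8, -0.2, -87.0]
contact_force: [0.0, 0.1, -0.9]
gripper_width: 0.0437
```

carry_out --pt "-0.001 0 -0.004 0 0 0" --pt "0 0 0 0 0 0"

```text
time_s: 7.87
tcp_pos: [0.5462, -0.3863, 0.0962]
eef_rot: [-179.8, -0.2, -87.0]
contact_force: [-0.2, -0.1, -1.3]
gripper_width: 0.0439
```

carry_out --pt "0 0 -0.002 0 0 0" --pt "0 0 0 0 0 0"

```text
time_s: 8.03
tcp_pos: [0.5468, -0.3874, 0.0958]
eef_rot: [-179.7, -0.3, -86.9]
contact_force: [0.1, -0.2, -1.7]
gripper_width: 0.044
```

carry_out --pt "0 0 -0.003 0 0 0" --pt "0 0 0 0 0 0"

```text
time_s: 8.2
tcp_pos: [0.5475, -0.3892, 0.0961]
eef_rot: [-179.6, -0.5, -86.9]
contact_force: [-0.0, -0.9, -1.9]
gripper_width: 0.0437
```

carry_out --pt "-0.001 0.003 -0.004 0.005 0.007 0" --pt "0 0 0 0 0 0"

```text
time_s: 8.37
tcp_pos: [0.5482, -0.3886, 0.0962]
eef_rot: [-179.7, -0.5, -86.8]
contact_force: [-0.2, 0.6, -1.9]
gripper_width: 0.0437
```

Height no longer falls (0.096, and contact was expected at 0.0955), so it is resting on the shelf. I'll release.

carry_out --pt "0 0 0 0 0 0" --pt "0 0 0 0 0 0" --pt "0 0 0 0 0 0" --pt "0 0 0 0 0 0" --pt "0 0 0 0 0 0" --pt "0 0 0 0 0 0" --pt "0 0 0 0 0 0" --pt "0 0 0 0 0 0" --fingers -1

```text
time_s: 9.03
tcp_pos: [0.5481, -0.3875, 0.0941]
eef_rot: [-179.8, -0.4, -86.8]
contact_force: [0.4, 0.1, -0.0]
gripper_width: 0.0868
```

```bash
python3 - <<'E'
from h import *
im=cv2.cvtColor(r.capture('scene'),cv2.COLOR_RGB2BGR); 
cv2.imwrite('pics/p5.png',cv2.resize(im[80:180,190:310],None,fx=5.5,fy=5.5,interpolation=cv2.INTER_CUBIC))
E
```

```text
(no output)
```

View pics/p5.png

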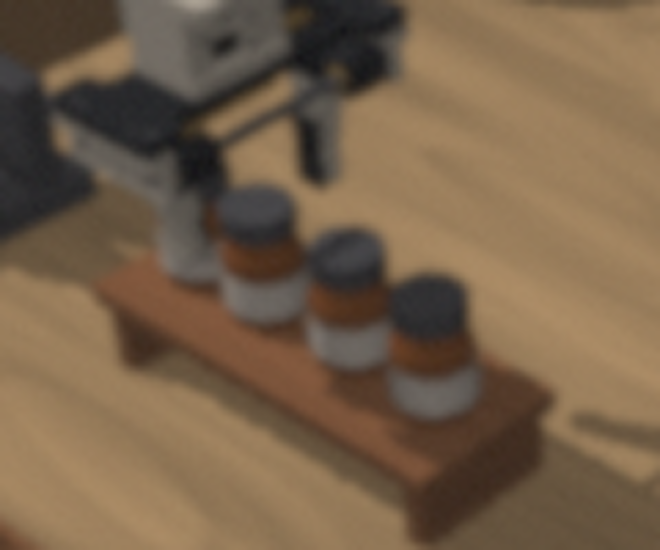

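The jar stands upright between its neighbours, around crop (263,255). I'll retreat straight up and head for the rasp.

carry_out --pt "0 0 0.015 0 0 0" --pt "0 0 0.025 0 0 0" --pt "0 0 0.03 0 0 0" --pt "0 0 0.035 0 0 0" --pt "0 0.01 0.035 0 0 0" --pt "0 0.03 0.03 0 0 -0.01" --pt "-0.002 0.038 0.01 0 0 -0.015" --pt "-0.002 0.038 0 0 0 -0.02" --pt "-0.002 0.038 0 0 0 -0.02" --pt "-0.002 0.038 0 0 0 -0.02" --pt "-0.002 0.038 0 0 0 -0.02" --pt "-0.002 0.038 0 0 0 -0.02"

```text
time_s: 10.08
tcp_pos: [0.5309, -0.1155, 0.2795]
eef_rot: [-179.9, -0.2, -94.9]
contact_force: [1.8, 0.7, 0.5]
gripper_width: 0.0874
```

carry_out --pt "-0.003 0.038 0 0 0 -0.02" --pt "-0.003 0.038 0 0 0 -0.02" --pt "-0.003 0.038 0 0 0 -0.02" --pt "-0.003 0.038 0 0 0 -0.02" --pt "-0.003 0.038 0 0 0 -0.02" --pt "-0.003 0.038 0 0 0 -0.02" --pt "-0.003 0.038 0 0 0 -0.02" --pt "0 0.02 0 0 0 0" --pt "0 0 0 0 0 0"

```text
time_s: 10.83
tcp_pos: [0.5045, 0.1902, 0.2825]
eef_rot: [-179.6, 0.1, -103.1]
contact_force: [-0.1, 0.1, 0.6]
gripper_width: 0.0875
```

```bash
python3 - <<'E'
from h import *
im=cv2.cvtColor(r.capture('top'),cv2.COLOR_RGB2BGR); s=cv2.cvtColor(r.capture('scene'),cv2.COLOR_RGB2BGR)
cv2.imwrite('pics/p6.png',np.hstack([cv2.resize(im[190:260,380:510],None,fx=3,fy=3),cv2.resize(s[90:160,200:330],None,fx=3,fy=3)]))
a=im.astype(int); sp=a.max(2)-a.min(2); m=((sp<22)&(a.max(2)<105)&(a.max(2)>35)&(a[...,0]>=a[...,2]-8)).astype(np.uint8)
m=cv2.morphologyEx(m,cv2.MORPH_OPEN,np.ones((3,3),np.uint8))
k,l,st,c=cv2.connectedComponentsWithStats(m)
for i in range(1,k):
    if 60<st[i,4]<300 and 210<c[i][1]<245: print(st[i],c[i].round(1),cast('top',*c[i],.135).round(4))
E
```

```text
[457 217  16  15 191] [464.6 223.8] [ 0.5442 -0.3894  0.135 ]
[478 217  16  15 177] [485.3 223.4] [ 0.5451 -0.4472  0.135 ]
[433 219  15  15 176] [439.7 225.9] [ 0.5386 -0.3193  0.135 ]
[409 220  15  14 175] [416.2 226.4] [ 0.5375 -0.2535  0.135 ]
[534 220  13   9  77] [540.2 224.5] [ 0.5413 -0.6006  0.135 ]
[535 237  17   8  91] [543.3 240.4] [ 0.497  -0.6046  0.135 ]
```

View pics/p6.png

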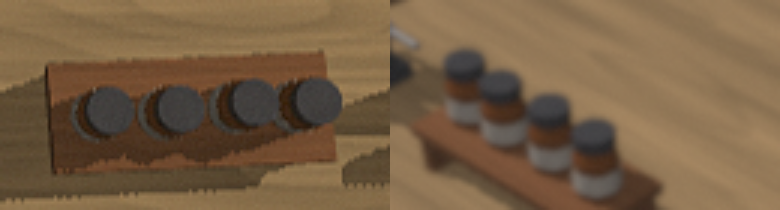

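```bash
python3 - <<'E'
from h import *
im=cv2.cvtColor(r.capture('scene'),cv2.COLOR_RGB2BGR)
a=im.astype(int); sp=a.max(2)-a.min(2); m=((sp<22)&(a.max(2)<105)&(a.max(2)>35)&(a[...,0]>=a[...,2]-8)).astype(np.uint8)
m=cv2.morphologyEx(m,cv2.MORPH_OPEN,np.ones((3,3),np.uint8))
k,l,st,c=cv2.connectedComponentsWithStats(m)
for i in range(1,k):
    if 60<st[i,4]<300 and 100<c[i][1]<145: print(st[i],c[i].round(1),cast('scene',*c[i],.127).round(4))
E
```

```text
[219 108  24  16 191] [230.4 115.4] [ 0.5493 -0.4141  0.127 ]
[413 109  29  15 145] [427. 116.] [0.1127 0.0438 0.127 ]
[246 122  13  10 105] [252.3 126.8] [ 0.5429 -0.3175  0.127 ]
[261 131  13  10 112] [267.2 135.5] [ 0.542  -0.2513  0.127 ]
```

The cameras put the jar 6 mm (top) to about 9 mm (scene) off the gap's centre towards −y. That is inside the 13 mm limit but thin, and there's time, so I'll go back and re-seat it about 7 mm towards +y.

carry_out --pt "0.003 -0.038 0 0 0 0.02" --pt "0.003 -0.038 0 0 0 0.02" --pt "0.003 -0.038 0 0 0 0.02" --pt "0.003 -0.038 0 0 0 0.02" --pt "0.003 -0.038 0 0 0 0.02" --pt "0.003 -0.038 0 0 0 0.02" --pt "0.003 -0.038 0 0 0 0.02" --pt "0.003 -0.038 0 0 0 0.02" --pt "0.003 -0.038 0 0 0 0.02" --pt "0.003 -0.038 0 0 0 0.02" --pt "0.003 -0.038 0 0 0 0.02" --pt "0.003 -0.038 0 0 0 0.02"

```text
time_s: 11.98
tcp_pos: [0.5313, -0.2994, 0.2862]
eef_rot: [-179.2, 0.1, -89.2]
contact_force: [1.7, 0.5, 0.2]
gripper_width: 0.0872
```

carry_out --pt "0.003 -0.035 0 0 0 0.02" --pt "0.003 -0.035 0 0 0 0.015" --pt "0.0 -0.025 0 0 0 0.015" --pt "0.0 -0.015 -0.02 0 0 0" --pt "0 0 -0.02 0 0 0" --pt "0 0 0 0 0 0"

```text
time_s: 12.48
tcp_pos: [0.5264, -0.4329, 0.2447]
eef_rot: [-179.3, -0.0, -87.3]
contact_force: [0.0, 0.5, -2.0]
gripper_width: 0.0876
```

carry_out --pt "0.01 0.022 0 0 0.012 0" --pt "0.01 0.02 0 0 0 0" --pt "0 0 0 0 0 0" --pt "0 0 -0.02 0 0 0" --pt "0 0 -0.02 0 0 0" --pt "0 0 0 0 0 0"

```text
time_s: 12.98
tcp_pos: [0.5413, -0.3956, 0.2093]
eef_rot: [-179.9, -0.2, -87.8]
contact_force: [-0.3, -0.3, -1.8]
gripper_width: 0.0877
```

carry_out --pt "0.006 0.007 0 0 0 0.007" --pt "0 0 -0.02 0 0 0" --pt "0 0 -0.02 0 0 0" --pt "0 0 -0.01 0 0 0" --pt "0 0 0 0 0 0"

```text
time_s: 13.4
tcp_pos: [0.5491, -0.3906, 0.1672]
eef_rot: [-179.5, -0.5, -87.3]
contact_force: [-0.9, -0.7, -0.7]
gripper_width: 0.0877
```

carry_out --pt "-0.002 0.001 -0.02 0.007 0.009 0" --pt "0 0 -0.02 0 0 0" --pt "0 0 -0.015 0 0 0" --pt "0 0 -0.005 0 0 0" --pt "0 0 0 0 0 0"

```text
time_s: 13.82
tcp_pos: [0.5509, -0.3919, 0.1146]
eef_rot: [-179.6, -0.4, -87.2]
contact_force: [0.3, 0.6, -0.1]
gripper_width: 0.0871
```

carry_out --pt "-0.002 0.002 -0.008 0.005 0.007 0" --pt "-0.001 0.001 -0.007 0 0 0" --pt "0 0 0 0 0 0"

```text
time_s: 14.07
tcp_pos: [0.5496, -0.3897, 0.1026]
eef_rot: [-179.8, -0.2, -87.2]
contact_force: [-0.3, -0.2, -0.1]
gripper_width: 0.0876
```

carry_out --pt "0 0 0 0 0 0" --pt "0 0 0 0 0 0" --pt "0 0 0 0 0 0" --pt "0 0 0 0 0 0" --pt "0 0 0 0 0 0" --pt "0 0 0 0 0 0" --pt "0 0 0 0 0 0" --pt "0 0 0 0 0 0" --pt "0 0 0 0 0 0" --pt "0 0 0 0 0 0" --fingers 1 --force 20

```text
time_s: 14.9
tcp_pos: [0.5507, -0.3904, 0.1053]
eef_rot: [-179.6, -0.3, -87.2]
contact_force: [0.9, 0.0, -0.0]
gripper_width: 0.0263
```

```bash
python3 - <<'E'
from h import *
im=cv2.cvtColor(r.capture('scene'),cv2.COLOR_RGB2BGR); print(r.get_state()['gripper_width'])
cv2.imwrite('pics/p7.png',cv2.resize(im[80:180,190:310],None,fx=5.5,fy=5.5,interpolation=cv2.INTER_CUBIC))
E
```

```text
0.02246916881597438
```

View pics/p7.png

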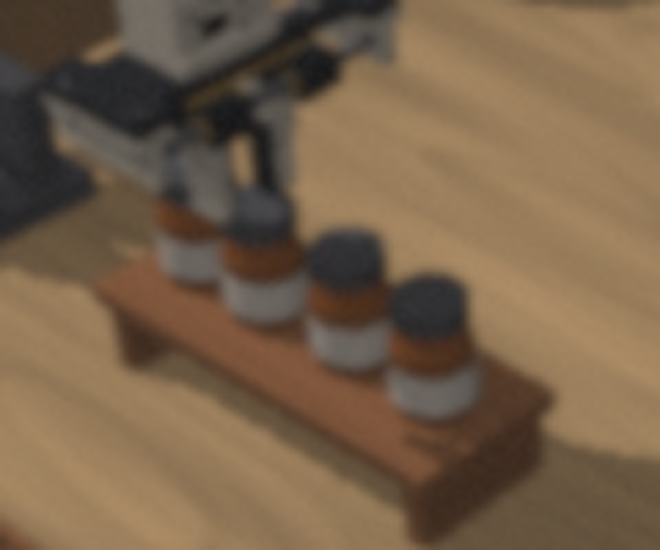

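```bash
python3 - <<'E'
from h import *
p=r.get_state()['tcp_pos'];print(p)
c=lambda X:((proj('scene',X)-[190,80])*5.5).round(0)
for dx in(.011,.022,-.011,-.022): print(dx,c(p+[dx,0,0]))
print('lid a',c([.547,-.4475,.135]),'jar',c([.5442+.002,-.3894,.135]),'b',c([.540,-.319,.135]))
im=cv2.cvtColor(r.capture('scene'),cv2.COLOR_RGB2BGR); print(r.get_state()['gripper_width'])
im=np.clip(im*1.8,0,255).astype(np.uint8)
cv2.imwrite('pics/p8.png',cv2.resize(im[85:150,200:270],None,fx=9,fy=9,interpolation=cv2.INTER_CUBIC))
E
```

```text
[ 0.55067528 -0.39035511  0.10525205]
0.011 [237. 251.]
0.022 [222. 259.]
-0.011 [266. 236.]
-0.022 [281. 228.]
lid a [187. 159.] jar [253. 198.] b [343. 242.]
0.01856237574147002
```

View pics/p8.png

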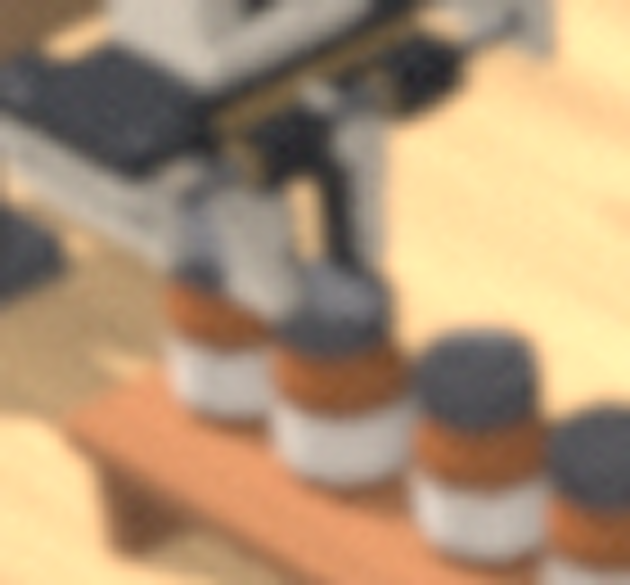

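The opening keeps shrinking (18 mm) with no resistance, so the fingers aren't on the lid. I'll lift clear and compare where the fingertips appear with where they should be.

carry_out --pt "0 0 0.01 0 0 0" --pt "0 0 0.02 0 0 0" --pt "0 0 0.03 0 0 0" --pt "0 0 0.02 0 0 0" --pt "0 0 0 0 0 0" --fingers 0.7

```text
time_s: 15.42
tcp_pos: [0.5488, -0.3899, 0.1889]
eef_rot: [-179.9, -0.3, -87.2]
contact_force: [0.3, -1.5, -0.2]
gripper_width: 0.0134
```

```bash
python3 - <<'E'
from h import *
p=r.get_state()['tcp_pos'];w=r.get_state()['gripper_width'];print(p,w)
im=cv2.cvtColor(r.capture('scene'),cv2.COLOR_RGB2BGR)
im=np.clip(im*1.8,0,255).astype(np.uint8)
B=cv2.resize(im[60:150,190:280],None,fx=6.5,fy=6.5,interpolation=cv2.INTER_CUBIC)
for X in (p+[w/2,0,0],p-[w/2,0,0]):
    q=(proj('scene',X)-[190,60])*6.5; print(q); cv2.circle(B,tuple(q.astype(int)),3,(0,255,0),1)
cv2.imwrite('pics/p9.png',B)
E
```

```text
[ 0.54881818 -0.3899307   0.18888601] 0.013405928192749241
[269.57172874 273.5795951 ]
[291.75809297 262.58013823]
```

View pics/p9.png

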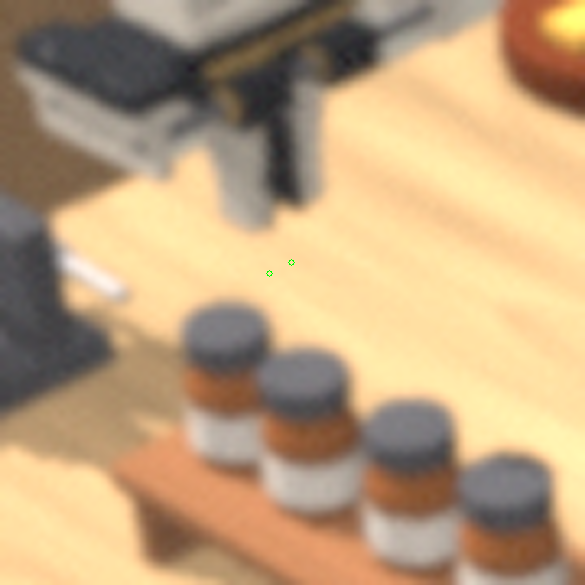

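```bash
python3 - <<'E'
from h import *
for z in(.1472,.1672,.1772):
    print(z,proj('scene',[.5625,.063,z]))
print(r.grasp_offset)
# held jar p3: lid top?
print(proj('scene',[.537,-.384,.192]),proj('scene',[.537,-.384,.192+.075]))
E
```

```text
0.1472 [344.26301339 182.55155623]
0.1672 [344.81442013 176.80157054]
0.1772 [345.09565408 173.86890561]
-0.0188
[237.32608324  99.58494491] [234.48247571  77.16774489]
```

Fingertips appear about 20–30 mm higher than the reported TCP (predicted (269,273), seen ≈(255,225)). So the first grasp caught only the lid's top, and this one passed over it. I'll open and go deeper.

carry_out --pt "-0.001 0.001 0 0 0.005 0" --pt "0 0 0 0 0 0" --pt "0 0 0 0 0 0" --pt "0 0 0 0 0 0" --pt "0 0 0 0 0 0" --pt "0 0 0 0 0 0" --pt "0 0 0 0 0 0" --pt "0 0 0 0 0 0" --pt "0 0 0 0 0 0" --pt "0 0 0 0 0 0" --pt "0 0 0 0 0 0" --pt "0 0 0 0 0 0" --fingers -1

```text
time_s: 16.47
tcp_pos: [0.5453, -0.3872, 0.1832]
eef_rot: [179.5, 0.0, -87.2]
contact_force: [0.3, -0.9, -0.0]
gripper_width: 0.0855
```

```bash
python3 - <<'E'
from h import *
p=r.get_state()['tcp_pos'];w=r.get_state()['gripper_width'];print(p,w,r.get_state()['eef_rot'])
im=cv2.cvtColor(r.capture('scene'),cv2.COLOR_RGB2BGR)
im=np.clip(im*1.8,0,255).astype(np.uint8)
B=cv2.resize(im[60:150,190:280],None,fx=6.5,fy=6.5,interpolation=cv2.INTER_CUBIC)
for X in (p+[w/2,0,0],p-[w/2,0,0]):
    q=(proj('scene',X)-[190,60])*6.5; print(q); cv2.circle(B,tuple(q.astype(int)),3,(0,255,0),1)
cv2.imwrite('pics/p10.png',B)
E
```

```text
[ 0.5453355  -0.38721676  0.18321188] 0.08545779027536128 [ 1.79451521e+02  2.02211513e-02 -8.72251105e+01]
[220.01992083 313.63464612]
[360.58350671 243.38917761]
```

View pics/p10.png

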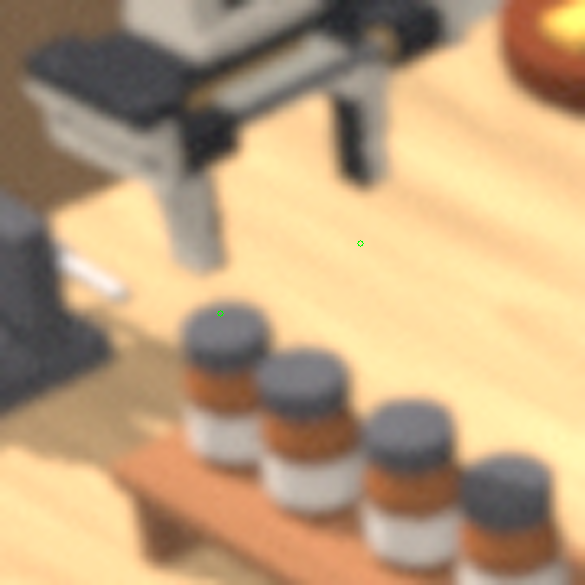

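carry_out --pt "0 0 -0.015 0 -0.008 0" --pt "0 0 -0.02 0 0 0" --pt "0 0 -0.02 0 0 0" --pt "0 0 -0.01 0 0 0" --pt "0 0 0 0 0 0"

```text
time_s: 16.93
tcp_pos: [0.5465, -0.3879, 0.1184]
eef_rot: [-179.8, -0.1, -87.2]
contact_force: [-0.7, -0.5, 0.2]
gripper_width: 0.0873
```

carry_out --pt "0 0 -0.015 0 0.003 0" --pt "0 0 -0.015 0 0 0" --pt "0 0 -0.01 0 0 0" --pt "0 0 -0.004 0 0 0" --pt "0 0 0 0 0 0"

```text
time_s: 17.35
tcp_pos: [0.5484, -0.3892, 0.0765]
eef_rot: [-179.8, -0.3, -87.2]
contact_force: [0.1, -0.2, -0.7]
gripper_width: 0.088
```

```bash
python3 - <<'E'
from h import *
print(r.get_state()['tcp_pos'],r.get_state()['contact_force'])
im=cv2.cvtColor(r.capture('scene'),cv2.COLOR_RGB2BGR)
im=np.clip(im*1.8,0,255).astype(np.uint8)
B=cv2.resize(im[60:150,190:280],None,fx=6.5,fy=6.5,interpolation=cv2.INTER_CUBIC)
cv2.imwrite('pics/p11.png',B)
E
```

```text
[ 0.54836648 -0.38922239  0.07653233] [ 0.09717318 -0.16969321 -0.69930463]
```

View pics/p11.png

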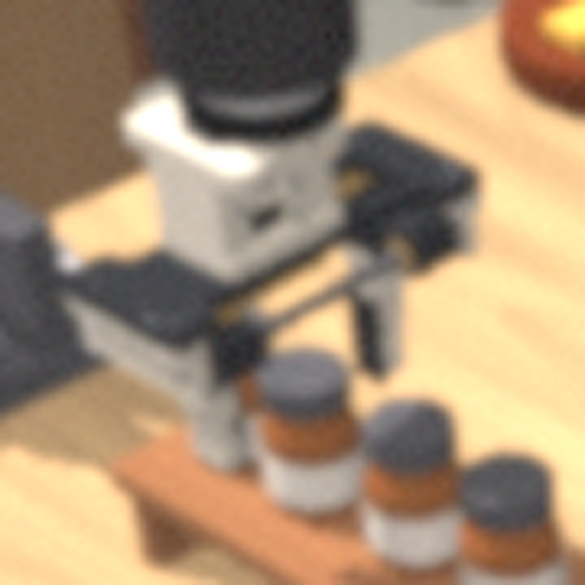

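The fingers now straddle the jar, tips about 30 mm below its top (midpoint ≈(297,420), jar axis ≈(305,430)). Closing.

carry_out --pt "0 0.002 0 0 0 0" --pt "0 0 0 0 0 0" --pt "0 0 0 0 0 0" --pt "0 0 0 0 0 0" --pt "0 0 0 0 0 0" --pt "0 0 0 0 0 0" --pt "0 0 0 0 0 0" --pt "0 0 0 0 0 0" --pt "0 0 0 0 0 0" --fingers 1 --force 15

```text
time_s: 18.15
tcp_pos: [0.5504, -0.3882, 0.0816]
eef_rot: [-179.5, -0.5, -87.1]
contact_force: [0.1, 0.7, -1.0]
gripper_width: 0.0447
```

carry_out --pt "0 0 0.004 0.004 0.008 0" --pt "-0.001 0.004 0.003 0 0 0" --pt "-0.001 0.004 0 0 0 0" --pt "0 0 0 0 0 0"

```text
time_s: 18.48
tcp_pos: [0.5477, -0.3792, 0.0883]
eef_rot: [179.9, -0.1, -87.2]
contact_force: [-0.1, 0.4, -1.5]
gripper_width: 0.045
```

carry_out --pt "0 -0.001 -0.005 0 0 0" --pt "0 0 -0.003 0 0 0" --pt "0 0 0 0 0 0"

```text
time_s: 18.73
tcp_pos: [0.5482, -0.3806, 0.0816]
eef_rot: [180.0, -0.2, -87.1]
contact_force: [-1.0, 0.7, 2.8]
gripper_width: 0.0449
```

```bash
python3 - <<'E'
from h import *
print(r.get_state()['tcp_pos'],r.get_state()['contact_force'])
im=cv2.cvtColor(r.capture('scene'),cv2.COLOR_RGB2BGR)
im=np.clip(im*1.8,0,255).astype(np.uint8)
B=cv2.resize(im[60:150,190:280],None,fx=6.5,fy=6.5,interpolation=cv2.INTER_CUBIC)
cv2.imwrite('pics/p12.png',B)
E
```

```text
[ 0.54817883 -0.38055348  0.08162152] [-0.99263711  0.73104872  2.75284082]
```

View pics/p12.png

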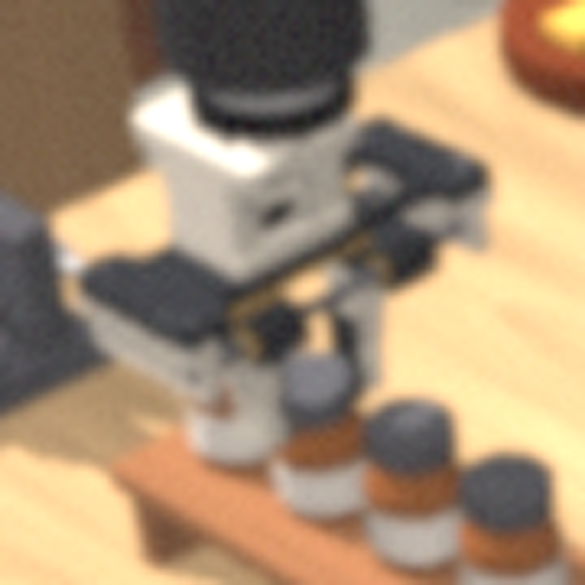

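Contact 2.8 N upward. The jar is at u≈320, exactly midway between its neighbours (≈230 and 410). I'll release and rise.

carry_out --pt "0 0 0 0 0 0" --pt "0 0 0 0 0 0" --pt "0 0 0 0 0 0" --pt "0 0 0 0 0 0" --pt "0 0 0 0 0 0" --pt "0 0 0 0 0 0" --pt "0 0 0 0 0 0" --fingers -1

```text
time_s: 19.37
tcp_pos: [0.5482, -0.3804, 0.0803]
eef_rot: [180.0, -0.2, -87.1]
contact_force: [-0.4, -0.3, 0.1]
gripper_width: 0.0847
```

carry_out --pt "0 0 0.015 0 0 0" --pt "0 0 0.025 0 0 0" --pt "0 0 0.03 0 0 0" --pt "0 0 0.035 0 0 0" --pt "0 0.01 0.035 0 0 0" --pt "0 0.03 0.03 0 0 -0.01" --pt "-0.002 0.038 0.02 0 0 -0.015" --pt "-0.002 0.038 0 0 0 -0.02" --pt "-0.002 0.038 0 0 0 -0.02" --pt "-0.002 0.038 0 0 0 -0.02" --pt "-0.002 0.038 0 0 0 -0.02" --pt "-0.002 0.038 0 0 0 -0.02"

```text
time_s: 20.37
tcp_pos: [0.5313, -0.1086, 0.2759]
eef_rot: [179.9, 0.0, -95.2]
contact_force: [1.6, -0.4, -0.5]
gripper_width: 0.0876
```

carry_out --pt "-0.003 0.038 0 0 0 -0.02" --pt "-0.003 0.038 0 0 0 -0.02" --pt "-0.003 0.038 0 0 0 -0.02" --pt "-0.003 0.038 0 0 0 -0.02" --pt "-0.003 0.038 0 0 0 -0.02" --pt "-0.003 0.038 0 0 0 -0.02" --pt "-0.003 0.038 0 0 0 -0.02" --pt "0 0.02 0 0 0 0" --pt "0 0 0 0 0 0"

```text
time_s: 21.12
tcp_pos: [0.5053, 0.1975, 0.2787]
eef_rot: [-179.8, 0.4, -103.4]
contact_force: [0.4, 0.7, -0.1]
gripper_width: 0.0874
```

```bash
python3 - <<'E'
from h import *
im=cv2.cvtColor(r.capture('top'),cv2.COLOR_RGB2BGR); s=cv2.cvtColor(r.capture('scene'),cv2.COLOR_RGB2BGR)
cv2.imwrite('pics/p13.png',np.hstack([cv2.resize(im[190:260,380:510],None,fx=3,fy=3),cv2.resize(s[90:160,200:330],None,fx=3,fy=3)]))
cv2.imwrite('pics/p13b.png',cv2.resize(s[60:270,300:480],None,fx=2.8,fy=2.8))
a=im.astype(int); sp=a.max(2)-a.min(2); m=((sp<22)&(a.max(2)<105)&(a.max(2)>35)&(a[...,0]>=a[...,2]-8)).astype(np.uint8)
m=cv2.morphologyEx(m,cv2.MORPH_OPEN,np.ones((3,3),np.uint8))
k,l,st,c=cv2.connectedComponentsWithStats(m)
for i in range(1,k):
    if 60<st[i,4]<300 and 210<c[i][1]<245: print(st[i],c[i].round(1),cast('top',*c[i],.135).round(4))
E
```

```text
[479 217  15  15 181] [485.7 223.5] [ 0.5448 -0.4484  0.135 ]
[433 219  16  15 186] [440. 226.] [ 0.5384 -0.3202  0.135 ]
[454 218  16  14 183] [461.5 224.5] [ 0.5424 -0.3805  0.135 ]
[409 220  15  14 178] [415.9 226.6] [ 0.537  -0.2529  0.135 ]
[536 237  19   8  91] [545.2 240.3] [ 0.4974 -0.61    0.135 ]
```

View pics/p13.png

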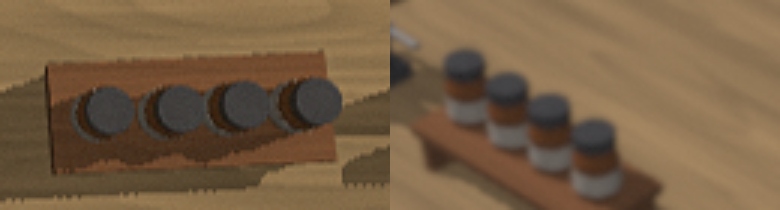

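View pics/p13b.png

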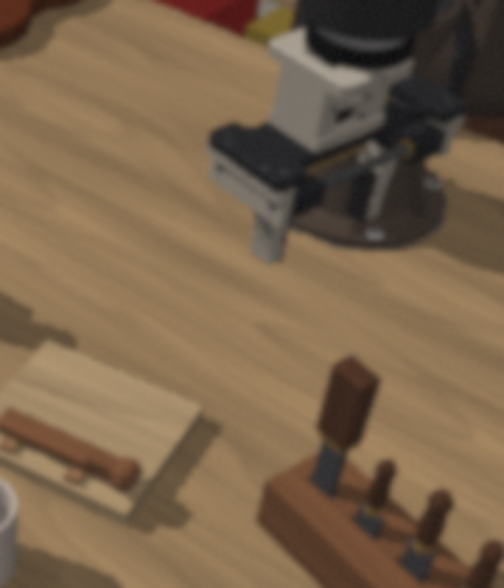

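Jar offset is now ≤4 mm (top) and ≈0 (scene), and the other jars haven't moved. Next I'll move over the rasp (handle top at (350,365) in the crop).

carry_out --pt "0.002 0.025 0 0 0 -0.014" --pt "0.002 0.025 0 0 0 0" --pt "0.002 0.013 0 0 0 0" --pt "0 0 0 0 0 0" --pt "0 0 0 0 0 0"

```text
time_s: 21.63
tcp_pos: [0.512, 0.2549, 0.2796]
eef_rot: [-179.8, 0.3, -104.5]
contact_force: [-0.1, -1.4, 0.7]
gripper_width: 0.0877
```

```bash
python3 - <<'E'
from h import *
st=r.get_state(); p=st['tcp_pos'];print(p,st['eef_rot'])
s=cv2.cvtColor(r.capture('scene'),cv2.COLOR_RGB2BGR); s=np.clip(s*1.6,0,255).astype(np.uint8)
B=cv2.resize(s[110:260,360:480],None,fx=4,fy=4,interpolation=cv2.INTER_CUBIC)
for z in (p[2],p[2]+.03,.208): 
    q=(proj('scene',[p[0],p[1],z])-[360,110])*4; cv2.circle(B,tuple(q.astype(int)),3,(0,255,0),1)
t=cv2.cvtColor(r.capture('top'),cv2.COLOR_RGB2BGR); t=np.clip(t*1.6,0,255).astype(np.uint8)
cv2.imwrite('pics/p14.png',np.hstack([B,cv2.resize(t[180:300,160:240],(400,600))]))
E
```

```text
[0.51195976 0.25485721 0.2796156 ] [-179.77038437    0.33214324 -104.5329899 ]
```

View pics/p14.png

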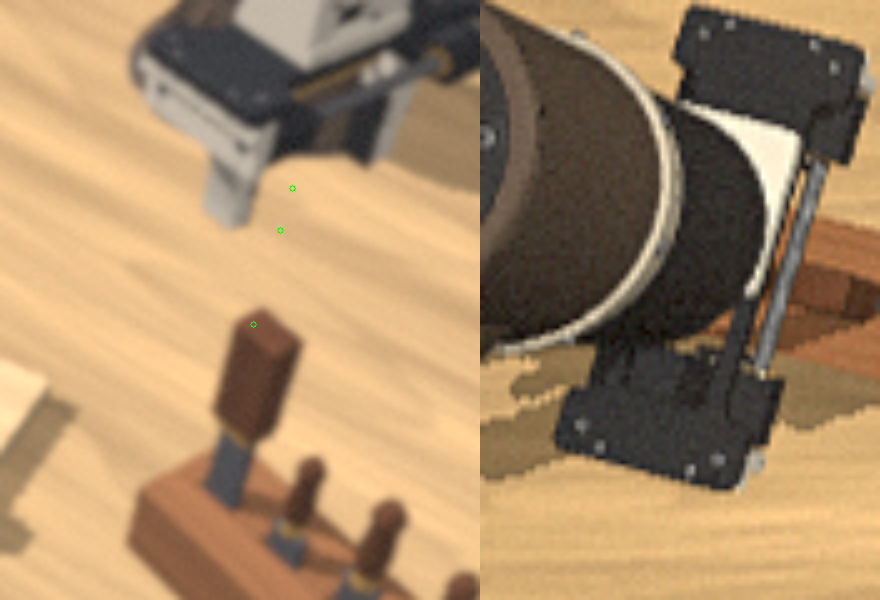

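carry_out --pt "-0.002 0.007 -0.01 0 0 0" --pt "0 0 -0.02 0 0 0" --pt "0 0 -0.02 0 0 0" --pt "0 0 -0.015 0 0 0" --pt "0 0 0 0 0 0"

```text
time_s: 22.15
tcp_pos: [0.5097, 0.2587, 0.212]
eef_rot: [-179.7, 0.6, -104.8]
contact_force: [-0.1, -0.2, -0.2]
gripper_width: 0.0876
```

```bash
cat > v.py <<'E'
from h import *
import sys
st=r.get_state(); p=st['tcp_pos'];print(p,st['eef_rot'])
s=cv2.cvtColor(r.capture('scene'),cv2.COLOR_RGB2BGR); s=np.clip(s*1.6,0,255).astype(np.uint8)
B=cv2.resize(s[110:260,360:480],None,fx=4,fy=4,interpolation=cv2.INTER_CUBIC)
cv2.imwrite(sys.argv[1],B)
E
python3 v.py pics/p15.png
```

```text
[0.50966686 0.25867084 0.21202195] [-179.67827532    0.55157517 -104.84725863]
```

View pics/p15.png

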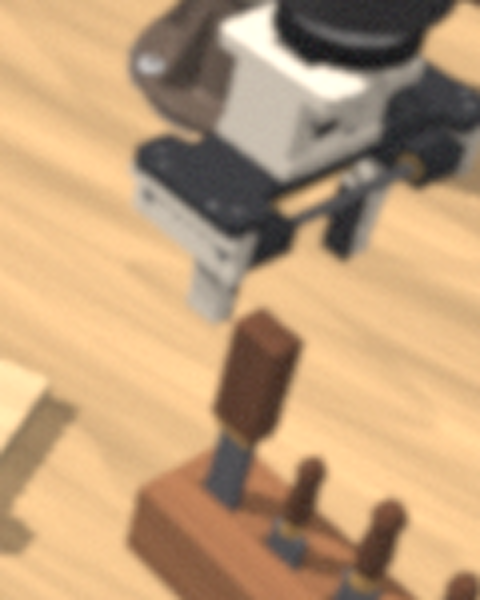

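Tip midpoint ≈(285,287) projects onto the handle's top centre (268,330) when lowered. Descending.

carry_out --pt "0 0.001 -0.015 -0.008 0.007 0.005" --pt "0 0 -0.018 0 0 0" --pt "0 0 -0.018 0 0 0" --pt "0 0 -0.01 0 0 0" --pt "0 0 0 0 0 0"

```text
time_s: 22.62
tcp_pos: [0.5129, 0.2606, 0.1551]
eef_rot: [-179.6, 0.4, -104.5]
contact_force: [0.1, 0.1, -0.9]
gripper_width: 0.0876
```

```bash
python3 v.py pics/p16.png
```

```text
[0.51286726 0.26060409 0.15507008] [-179.57431118    0.35353959 -104.54590694]
```

View pics/p16.png

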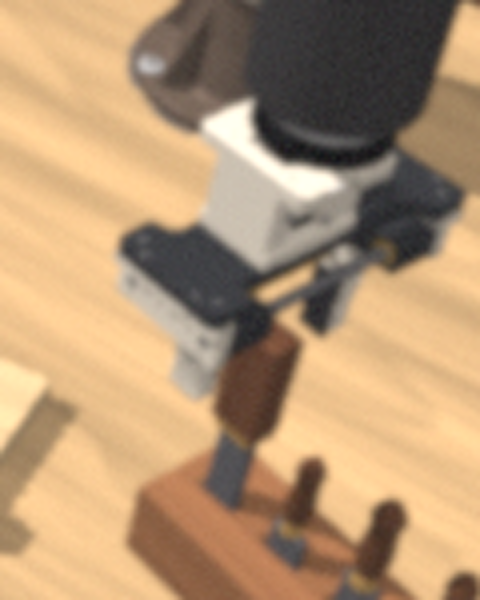

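carry_out --pt "-0.001 0 -0.01 -0.005 0.007 0" --pt "0 0 -0.008 0 0 0" --pt "0 0 0 0 0 0"

```text
time_s: 22.92
tcp_pos: [0.5139, 0.262, 0.1398]
eef_rot: [-179.7, 0.2, -104.5]
contact_force: [-0.3, 0.1, -0.5]
gripper_width: 0.088
```

carry_out --pt "0 0 0 0 0 0" --pt "0 0 0 0 0 0" --pt "0 0 0 0 0 0" --pt "0 0 0 0 0 0" --pt "0 0 0 0 0 0" --pt "0 0 0 0 0 0" --pt "0 0 0 0 0 0" --pt "0 0 0 0 0 0" --pt "0 0 0 0 0 0" --pt "0 0 0 0 0 0" --pt "0 0 0 0 0 0" --pt "0 0 0 0 0 0" --fingers 1 --force 50

```text
time_s: 23.92
tcp_pos: [0.5132, 0.263, 0.1418]
eef_rot: [-179.7, 0.3, -104.5]
contact_force: [-3.3, 1.3, 2.8]
gripper_width: 0.0244
```

```bash
python3 v.py pics/p17.png
```

```text
[0.51320268 0.26295041 0.14178859] [-179.74991407    0.30578502 -104.52733283]
```

View pics/p17.png

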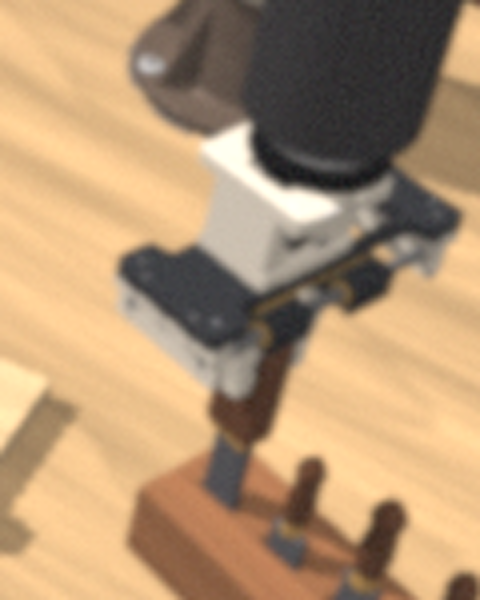

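Handle gripped at 24.4 mm, which matches its thickness. I'll lift straight up.

carry_out --pt "0 0 0.008 0 0 0" --pt "0 0 0.015 0 0 0" --pt "0 0 0.02 0 0 0" --pt "0 0 0.02 0 0 0" --pt "0 0 0.02 0 0 0" --pt "0 0 0.02 0 0 0" --pt "0 0 0.02 0 0 0" --pt "0 0 0 0 0 0"

```text
time_s: 24.63
tcp_pos: [0.5123, 0.261, 0.2696]
eef_rot: [-179.8, 0.1, -104.6]
contact_force: [-0.6, 0.6, -0.5]
gripper_width: 0.0235
```

```bash
python3 v.py pics/p18.png
```

```text
[0.51227868 0.26101345 0.26964435] [-1.79807332e+02  5.11835178e-02 -1.04560660e+02]
```

View pics/p18.png

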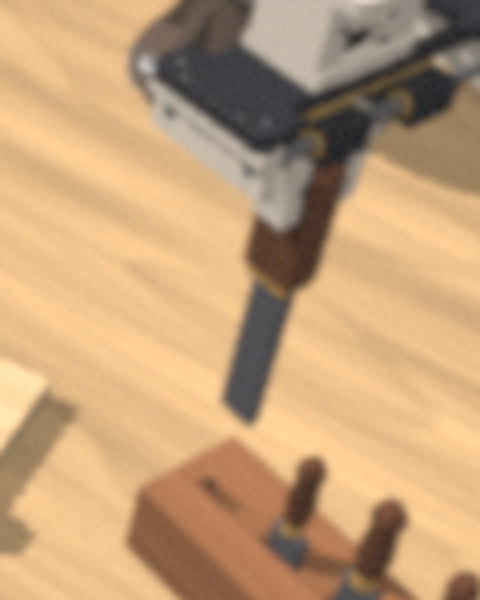

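Rasp is out, with the tip at ≈0.138 m. I'll carry it towards the board, then tilt so the blade points down and towards −y.

carry_out --pt "0.004 -0.012 0.004 0 0 0" --pt "0.005 -0.02 0.004 0 0 0" --pt "0.005 -0.022 0.004 0 0 0" --pt "0.006 -0.022 0.004 0 0 0" --pt "0.006 -0.022 0.004 0 0 0" --pt "0.006 -0.02 0.004 0 0 0" --pt "0.004 -0.012 0.002 0 0 0" --pt "0 0 0 -0.04 0 0" --pt "0 0 0 -0.07 0 0" --pt "0 0 0 -0.08 0 0" --pt "0 0 0 -0.08 0 0" --pt "0 0 0 -0.04 0 0" --force 60

```text
time_s: 25.68
tcp_pos: [0.548, 0.1122, 0.2904]
eef_rot: [-175.2, -18.3, -105.8]
contact_force: [-0.5, -0.0, -2.4]
gripper_width: 0.0239
```

```bash
python3 - <<'E'
from h import *
st=r.get_state(); print(st['tcp_pos'],st['eef_rot'],st['joints'].round(1))
s=cv2.cvtColor(r.capture('scene'),cv2.COLOR_RGB2BGR); s=np.clip(s*1.6,0,255).astype(np.uint8)
cv2.imwrite('pics/p19.png',cv2.resize(s[80:260,270:450],None,fx=3.2,fy=3.2,interpolation=cv2.INTER_CUBIC))
E
```

```text
[0.54796635 0.11218212 0.29042528] [-175.19808209  -18.27215346 -105.81312633] [ 42.1  11.5  -7.6  13.8 -84.2 -60.1]
```

View pics/p19.png

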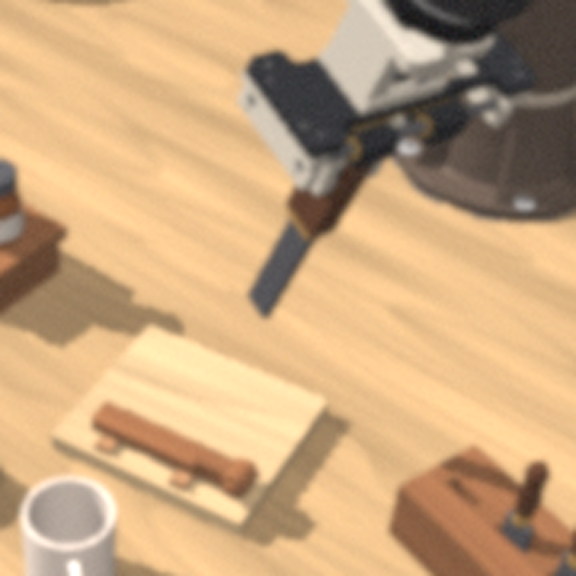

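Tilt is about 19° and the grip is steady. Continuing.

carry_out --pt "0.001 0 -0.003 -0.05 0 0" --pt "0.001 0 -0.003 -0.07 0 0" --pt "0.001 0 -0.003 -0.08 0 0" --pt "0.001 0 -0.003 -0.08 0 0" --pt "0.001 0 -0.003 -0.08 0 0" --pt "0.001 0 -0.003 -0.07 0 0" --pt "0.001 0 -0.003 -0.04 0 0" --pt "0 0 0 0 0 0" --pt "0 0 0 0 0 0"

```text
time_s: 26.48
tcp_pos: [0.5558, 0.1087, 0.2639]
eef_rot: [-165.3, -45.1, -111.0]
contact_force: [-0.7, 0.0, -1.1]
gripper_width: 0.024
```

```bash
cat > w.py <<'E'
from h import *
import sys
from scipy.spatial.transform import Rotation as Ro
st=r.get_state(); R=Ro.from_euler('xyz',st['eef_rot'],degrees=True).as_matrix(); z=R[:,2]
print(st['tcp_pos'],st['eef_rot'],st['joints'].round(1),st['gripper_width'],'tilt',np.degrees(np.arccos(-z[2])),z.round(3))
tip=st['tcp_pos']+.132*z; print('tip pred',tip)
s=cv2.cvtColor(r.capture('scene'),cv2.COLOR_RGB2BGR); s=np.clip(s*1.6,0,255).astype(np.uint8)
B=cv2.resize(s[80:260,270:450],None,fx=3.2,fy=3.2,interpolation=cv2.INTER_CUBIC)
q=(proj('scene',tip)-[270,80])*3.2; print(q); cv2.circle(B,tuple(q.astype(int)),4,(0,255,0),1)
t=cv2.cvtColor(r.capture('top'),cv2.COLOR_RGB2BGR); t=np.clip(t*1.6,0,255).astype(np.uint8)
T=cv2.resize(t[170:270,220:370],None,fx=4,fy=4,interpolation=cv2.INTER_CUBIC)
q=(proj('top',tip)-[220,170])*4; print(q);cv2.circle(T,tuple(q.astype(int)),4,(0,255,0),1)
cv2.imwrite(sys.argv[1]+'s.png',B);cv2.imwrite(sys.argv[1]+'t.png',T)
E
python3 w.py pics/p20
```

```text
[0.55579395 0.1087212  0.26393142] [-165.30012625  -45.12287811 -111.00242833] [ 50.4  24.1 -12.1  27.4 -93.2 -73.7] 0.023969520994968074 tilt 46.96119218872064 [-0.009 -0.731 -0.682]
tip pred [0.55463701 0.01225045 0.17384227]
[197.8881667  270.50354263]
[404.12909093 197.0605155 ]
```

View pics/p20s.png

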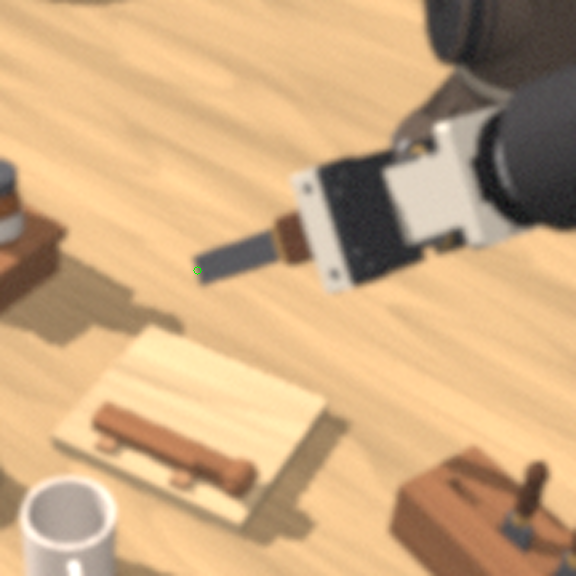

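View pics/p20t.png

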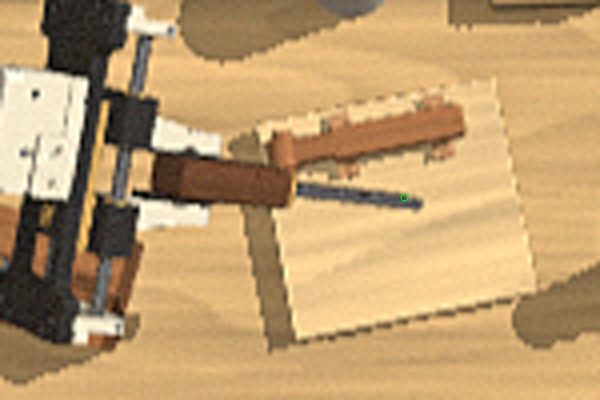

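The tip is over the board in both views: scene (200,270) as predicted, top (420,205), about 1 cm from prediction. I'll triangulate the tip and handle end to check the slant and height.

```bash
python3 - <<'E'
from h import *
def tri(us,ut):
    A=[];b=[]
    for n,(u,v) in(('scene',us),('top',ut)):
        m,f=K(n); R,t=m['R'],m['t']
        for k,w in((0,(u-m['cx'])/f),(1,(v-m['cy'])/f)): A.append(R[k]-w*R[2]); b.append(w*t[2]-t[k])
    x,res,*_=np.linalg.lstsq(np.array(A),np.array(b),rcond=None); return x
S=lambda u,v:(270+u/3.2-.35,80+v/3.2-.35); T=lambda u,v:(220+u/4-.38,170+v/4-.38)
tip=tri(S(199,270),T(420,205)); fe=tri(S(278,243),T(294,188)); d=fe-tip
print(tip,fe,np.linalg.norm(d),np.degrees(np.arccos(d[2]/np.linalg.norm(d))))
for n,p in(('scene',S(199,270)),('top',T(420,205))): print(n,proj(n,tip)-p)
b=np.array([.5629,.0202]); a=np.radians(10.4); q=tip[:2]-b; print('board xy',q@[np.cos(a),np.sin(a)],q@[-np.sin(a),np.cos(a)])
st=r.get_state();print(st['time_s'],st['tcp_pos'],st['qd'].round(2))
E
```

```text
[0.54928694 0.00465491 0.1683856 ] [0.55372702 0.08379865 0.24329402] 0.1090629037242954 46.61976797020045
scene [-0.97490776 -0.14152385]
top [-0.77836329  0.55407253]
board xy -0.01619560552562281 -0.012832286701324056
26.5833 [0.55577695 0.108468   0.2646833 ] [-0.11 -1.35  0.64  0.41 -0.44 -0.24]
```

Slant is 46.6° (0.81 rad), with the tip 15 cm above the board's top near its middle. I'll let it settle, then take a final check.

carry_out --pt "0 0 0 0 0 0" --pt "0 0 0 0 0 0" --pt "0 0 0 0 0 0" --pt "0 0 0 0 0 0" --pt "0 0 0 0 0 0" --pt "0 0 0 0 0 0"

```text
time_s: 27.08
tcp_pos: [0.5564, 0.1069, 0.2689]
eef_rot: [-165.1, -44.3, -111.4]
contact_force: [0.5, -0.0, -1.3]
gripper_width: 0.0237
```

```bash
python3 w.py pics/p21; python3 - <<'E'
from h import *
t=cv2.cvtColor(r.capture('top'),cv2.COLOR_RGB2BGR); s=cv2.cvtColor(r.capture('scene'),cv2.COLOR_RGB2BGR)
cv2.imwrite('pics/p22.png',np.vstack([t[130:290],s[80:330]])); print(r.get_state()['qd'].round(2),r.get_state()['tcp_pos'])
E
```

```text
[0.55644477 0.10693268 0.26893784] [-165.1146033   -44.2537108  -111.36864031] [ 50.2  23.5 -11.9  27.3 -93.1 -73.6] 0.02367504149773186 tilt 46.19387654073732 [-0.007 -0.722 -0.692]
tip pred [0.55558558 0.01167396 0.17756476]
[196.82114267 267.23552183]
[404.94817788 195.07799591]
[-0.07  0.2  -0.1  -0.06  0.03  0.06] [0.55638023 0.10703929 0.26852055]
```

View pics/p22.png

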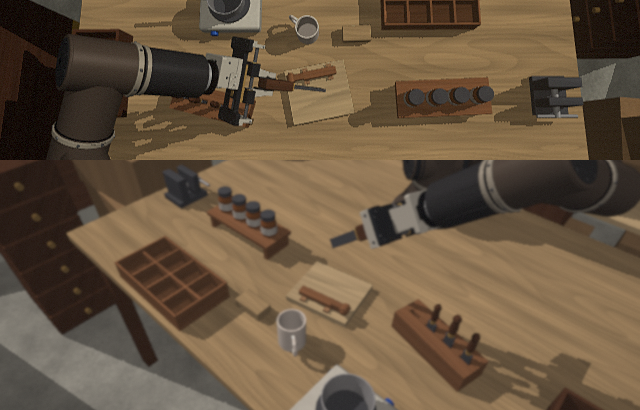

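The last picture shows four jars evenly spaced in the row (scene ≈(225–268, 205), even in the top view too). The files, mug and block are in place, and the rasp is held still at a slant over the board. Joint speeds are about zero, so I'm handing in.

```bash
python3 -c "
from plant import r
print(r.close_job()); print(r.get_state()['time_s'])"
```

```text
the job is handed in; nothing more can be done
None
the job is handed in; nothing more can be done
```

The jar is in the gap in the row and let go, and the rasp is held at a slant over the filing board. I handed the job in at about 27.3 s of the 61 s. `close_job` reports no verdict, so what follows rests on my own measurements.

- **Jar:** It stands upright, about 4 mm from the gap's centre by the top camera and about 0 mm by the scene camera (limit 13 mm). My first placement was 6–9 mm off, so I went back, gripped it again and re-seated it.
- **Rasp:** It was gripped by its flat faces (24 mm opening) and drawn straight up out of the stand.
    - **Slant:** 46–47° from vertical (0.81 rad), blade down.
    - **Tip:** about 15 cm above the board's top and within 2 cm of its centre.
    - **Stillness:** arm joint speeds were about zero, and only the fingers were touching the rasp in the last picture.
- **Everything else:** The row jars stayed within measuring error (about 2 mm). The files, mug and block looked in place in the last pictures; I didn't measure them.

**Disagreements:**
- **Fingertip height:** the fingertips appeared about 30 mm higher in the camera than the reported tool position, which made one re-grasp of the jar miss over its lid. I set later grasp depths from the pictures.
- **Tip position:** in the top view the rasp tip was about 1 cm from where I predicted it, well within the limits.
- **Camera offset:** the two cameras differed by about 4–5 mm on some points.

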